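# Load the wash cassette, cover it and clamp it

### The job

Load the two guide bars from the sloping blue rack into the steel wash cassette, each standing on its long edge between the pins that fit it: the thin brass bar in the narrow seat, the thick steel bar in the wide seat. Then put the aluminium cover on, fully down all round, and swing the red clamp lever over until its foot bears on the cover. Set the parts down rather than dropping them, and leave the other things on the bed where they are.

Things in the scene. Friction and masses are not known exactly. Their poses are not given: they have to be found in the camera images.
- cassette: Open steel box fixed on the bed, level. Origin: centre of its underside, on the bed; z up. Inside 120 (x) by 130 (y) mm, outside 128 by 138; rim 60, inner floor 12 mm above the bed. The clamp's dark bracket on its +y end: y 84 to 100 mm, 26 mm wide, up to 81 mm high. The two seats on its floor lie 26 mm either side of its centre in x; which is on which side varies.
- seat_narrow: Seat for the brass bar, fixed: steel strip 28 by 104 by 3 mm on the cassette floor with four round-topped 6 mm pins. Origin: centre of the strip's underside, 12 mm above the bed; axes as the cassette's. Pins at y = +-40 mm leave a slot 12 mm wide in x, centred on x = 0, running along y; pin tops 33 mm, strip top (where the bar stands) 3 mm above the origin.
- seat_wide: Seat for the steel bar: as seat_narrow, but the slot is 20 mm wide in x and the strip 36 mm wide.
- brass_bar: Flat brass bar, 0.28 kg, two dark holes. Origin: middle of the lower long edge of one face; it fills x 0 to 8 (thickness), y -55 to 55, z 0 to 40 mm (height on edge). Starts in the rack leaning 30 degrees from upright, the face at x = 0 lying on the rack, its z axis leaning towards the rack's -x. In the seat either face and either end may go to either side.
- brass_bar_mid (a point): Centre of the brass bar (at x 4, y 0, z 20 mm of it).
- steel_bar: Flat steel bar, 0.52 kg, two dark holes; origin, axes and leaning start as the brass bar, but 16 mm thick: it fills x 0 to 16, y -55 to 55, z 0 to 40 mm.
- steel_bar_mid (a point): Centre of the steel bar (at x 8, y 0, z 20 mm of it).
- rack: Blue rack fixed on the bed, 147 (x) by 110 (y) mm; origin: centre of its underside. Two sloping seats: a bar's lower edge at x = -35 or +35, z = 34 mm; which bar is in which varies. Rests 16 mm wide at y = +-45 carry the bar's ends (29 mm up its underside, 20 mm out below); its middle 70 mm is free on both faces. Cross bars 14 mm wide, 10 mm high at x = -64 and +68 mm.
- cover: Loose aluminium cover, 143 (x) by 153 (y) mm, 0.35 kg, flat on the bed, skirt down. Origin: centre, at the skirt's lower edge. Skirt 12 mm deep, inside 136 by 146 mm: it goes outside the cassette's rim with 4 mm play each side, long side along the cassette's y, either way round. Plate from 12 to 16 mm. Seated: origin 48 mm, top 64 mm above the bed.
- cover_handle (a point): Centre of the cover's black bridge handle, 50 mm above the cover's origin: a bar 84 mm long (cover x), 12 mm wide (cover y) and 14 mm high, on two posts at x = +-36 mm; 27 mm free under it.
- clamp (a joint): Clamp lever's angle about a level axis along the cassette's x: 0 = closed, lying level over the cover towards the cassette's -y, its rubber foot on the cover; pi/2 = straight up; starts open, leaning outwards, 1.75 to 2.2. Range -0.04 to 2.3. Stiff: stays where it is left; about 3 N at the grip moves it.
- clamp_hinge (a point): Point on the lever's axis: 92 mm along the cassette's +y from its origin and 73 mm above the bed.
- clamp_grip (a point): Centre of the lever's red round grip, 56 mm from the hinge. Grip 14 mm in diameter, 41 to 71 mm from the hinge; the rest is a flat bar 14 wide, 8 mm thick. The foot, 28 mm from the hinge, stands out 9 mm from the lever's centre line on the side that faces the cover when closed.
- oiler: Green oiler with a spout, 60 mm in diameter, 150 mm high, loose bystander; origin at the centre of its base.
- cup: Dark steel cup, 60 mm across and 55 mm high, loose bystander; origin at the centre of its base.
- star_knob: Black star knob, 68 mm across and 34 mm high, loose bystander; origin at the centre of its base.
- spanner: Steel spanner, 150 mm long, lying flat along its x, loose bystander; origin at the middle of its underside.
Things that resemble listed ones, but are neither listed nor needed, are in the scene too. Leave any green look-alike of the cassette alone.

How it is judged (in metres and radians):
On the way, in this order (a step that is already met when the one before it is completed fails the run):
1. both bars stand on edge in their seats (x of brass_bar_mid in the frame of seat_narrow between -0.006 and 0.006 m and y of brass_bar_mid in the frame of seat_narrow between -0.012 and 0.012 m and z of brass_bar_mid in the frame of seat_narrow between 0.018 and 0.027 m and angle between the z axis of brass_bar and the z axis of seat_narrow, either way round below 0.2 rad and angle between the y axis of brass_bar and the y axis of seat_narrow, either way round below 0.12 rad and x of steel_bar_mid in the frame of seat_wide between -0.006 and 0.006 m and y of steel_bar_mid in the frame of seat_wide between -0.012 and 0.012 m and z of steel_bar_mid in the frame of seat_wide between 0.018 and 0.027 m and angle between the z axis of steel_bar and the z axis of seat_wide, either way round below 0.2 rad and angle between the y axis of steel_bar and the y axis of seat_wide, either way round below 0.12 rad), for 0.2 s.
2. the cover is down on the rim all round (x of cover in the frame of cassette between -0.006 and 0.006 m and y of cover in the frame of cassette between -0.006 and 0.006 m and z of cover in the frame of cassette between 0.044 and 0.0505 m and angle between cover's own z axis and vertical below 0.035 rad), for 0.2 s.
3. the clamp lever is closed on the cover (value of joint clamp below 0.05 rad), for 0.2 s.
At the end, for the whole second after the job is handed in: Brass bar in the narrow seat, steel bar in the wide one, on edge on the strip (6 mm across, 12 mm along, 0.2 rad); cover on the rim (6 mm sideways, 2.5 mm in height, 0.035 rad); clamp lever within 0.05 rad of closed; bars and cover at rest (all of step 1 and all of step 2 and value of joint clamp below 0.05 rad and linear speed of each of brass_bar, steel_bar, cover below 0.02 m/s); the robot touches nothing.
It fails at once if the oiler, cup, star knob or spanner is moved more than 30 mm, or the oiler or cup tipped over (distance of any of oiler, cup, star_knob, spanner from where it was at the start of the episode above 0.03 m or angle between any of oiler, cup's own z axis and vertical above 0.5 rad).
It fails at once if a bar or the cover is dropped (falls free at over 0.7 m/s, some 25 mm) ((linear speed of brass_bar above 0.7 m/s and contact force between the fingers and brass_bar below 0.1 N) or (linear speed of steel_bar above 0.7 m/s and contact force between the fingers and steel_bar below 0.1 N) or (linear speed of cover above 0.7 m/s and contact force between the fingers and cover below 0.1 N)).
It also fails if it takes over 72 s, if anything falls off the work surface, if the arm or the gripper's body presses on something with over 40 N, if the wrist force passes 120 N, or if a joint passes its speed limit or range.

### The arm

A 6-joint arm with a two-finger parallel gripper is mounted at the origin on the work surface. World frame = base frame: x ahead of the robot, y to its left, z up, the work surface at z = 0. Lengths are in mm, angles in rad, forces in N, time in s.
With the tool pointing down it reaches from about 350 to 775 mm from the base axis. Payload 7.3 kg.
Tool frame: the origin (TCP) lies between the finger pads; the fingertips stand 8 mm ahead of it and the grasp point (between the pads) lies 11 mm behind it; y points along the fingers, z is the direction in which the jaws open and shut, and the axes are right-handed (so a half turn about y gives the same grasp; the last joint's range is limited). The gripper opens to 92 mm and grips with 3 to 60 N. Pads are 19 mm wide; open, the fingers measure 130 mm over their backs; the gripper's body (75 mm by 190 mm) begins 47 mm behind the grasp point.
Start: joints at [-1.409, 0.342, 1.524, -0, 1.275, -0.146], TCP at [159.078, -500.338, 234.741] pointing down, gripper open.
Joint ranges: [-2.53, 2.53], [-0.77, 2.02], [0.04, 2.7], [-1, 4.14], [0.28, 2.66], [-3.11, 3.11]. Speed limits (rad/s): [2.57, 2.57, 3.14, 3.14, 3.14, 3.14].

### API

Orientations are given as [roll, pitch, yaw] about the fixed x, y, z axes, in that order (R = Rz(yaw) Ry(pitch) Rx(roll)).
In Python, from plant import bot, vision, job gives the robot as it stands. The module is installed in compiled form; this text tells all that it offers.
- The arm moves only by the tool arm_command, never from a script. Its argument "deltas" is a list of rows, each a list of 4 numbers: the shift along the tool's x, y, z in m, then the turn about the tool's y in degrees. In form: [[x, y, z, twist], ...]. A call has 1 to 5 rows; each row shifts and turns the commanded pose from where the row before left it, along the tool's axes as they then stand; what a row does not reach is not made up. A row lasts 1/10 s, in which the tool goes at most 50 mm and 8.59 degrees, less where a joint would pass 70% of its speed; a pose out of reach is approached as far as the arm can. A call is refused whole if a number of a shift passes 0.05 or a number of a turn 8.59, either way. A call with a gripper value outside its range is refused whole. "claw" is the closure in counts, from 0 (fully open) to 255 (shut), set as the call begins (left out, the last holds). The fingers move at their own pace and stop on an object; the grip force is fixed at half the most. Time passes only in rows, so rows that do not move let the fingers close. It gives the time, the measured TCP pose, the force and the opening at its end, in the units of the state.
- bot.get_obs(): the state, without advancing time (a new reading comes with each control period).
- vision.capture(name): name is "scene" or "top" or "wrist"; returns a dict with "img" (480x640x3 uint8, red, green, blue), "camera_matrix" (3x3 intrinsics, pixels), "world_to_cam" (4x4, takes a point from world to camera coordinates); the wrist camera has in their place "mount" (4x4, takes a point from camera to tool coordinates, whose origin is the TCP and whose axes are the tool frame's). Camera axes: x right, y down, z forward; pixel columns grow to the right and rows downward; lengths in mm; the calibration is good to about 2 mm. A picture is of the moment at which its call begins: read the wrist's pose just before it. There is no depth.
- job.close_job(): hands the job in, once; it reports no verdict.
Trained networks look in a picture, given as the dict that the camera call returned (one of the last four; its "shot" number tells which), for a name from the list of things; names that differ only in an ending like _2 or _b are one class to them, and where a whole thing is asked for, a point or a joint stands for the part that bears it (a point fixed in the world has none). Each returns a list of dicts, best first, with "confidence" (0 to 1); they miss things now and then, are a little off and sometimes report something else, mostly with a low value. They report only what shows in the picture. A call takes as long as a camera call. They do not tell look-alikes from the thing itself.
- vision.find_in(picture, name): "xyz" ([x, y, z] in mm, in the coordinates of the camera as it stood for that picture, good to about 4 mm: the middle of the surface that is visible of it).
- vision.regions_of(picture, name): "mask" (480x640 bool, what is visible of it).
The state is a dict: "time": time; "joint_positions": joint angles; "dq": joint speeds; "tau": joint torques, N m; "tool_pos": TCP position; "tcp_rot": TCP orientation; "contact_force": force on the tool from outside, world axes, zero at the start; "moment": the same for the moment, N m; "grip_width": finger opening in mm.
Only numpy, scipy, OpenCV 4.12 (cv2) and the standard library are available. Lean on these libraries where they do the work, as an engineer would, in place of code of your own. Each camera call takes 0.05 s, during which the arm holds its last target. There are 200 camera calls.

## Working session

There is one attempt and no reset: what is moved stays moved. The work goes in short steps, Python scripts to look and compute and a tool call to move; the robot and the scene stay as the last step left them, time stands still between calls to the robot, and variables do not carry over. Pictures are saved under pics/ and viewed, about 8 in all and at most 12, crops included, and the job is handed in when it is done.

Besides the shell and the picture viewer there is one more tool, called after ">>>" as name(argument=value, ...) on one line, values as JSON. arm_command: Moves the arm, as the interface text tells. Its arguments: {"type":"object","properties":{"deltas":{"type":"array","items":{"type":"array","items":{"type":"number"}}},"claw":{"type":"number"}},"required":["deltas"]}

```bash
mkdir -p pics
cat > h.py <<'E'
import numpy as np, cv2
from scipy.spatial.transform import Rotation as Ro
from plant import bot, vision, job
np.set_printoptions(precision=1,suppress=True)
def T():
    o=bot.get_obs(); M=np.eye(4); M[:3,:3]=Ro.from_euler('xyz',o['tcp_rot']).as_matrix(); M[:3,3]=o['tool_pos']; return M
def cap(n):
    t=T(); p=vision.capture(n)
    c2w = t@np.array(p['mount']) if n=='wrist' else np.linalg.inv(np.array(p['world_to_cam']))
    return p,c2w
def w(c2w,x): return (c2w@np.append(x,1))[:3]
def proj(p,c2w,X):
    X=np.atleast_2d(X); c=(np.linalg.inv(c2w)@np.c_[X,np.ones(len(X))].T)[:3]; q=np.array(p['camera_matrix'])@c; return (q[:2]/q[2]).T
def back(p,c2w,uv,z):
    uv=np.atleast_2d(uv).astype(float); d=np.c_[uv,np.ones(len(uv))]@np.linalg.inv(np.array(p['camera_matrix'])).T@c2w[:3,:3].T; o=c2w[:3,3]
    return o+d*((np.asarray(z)-o[2])/d[:,2])[:,None]
def save(p,f): cv2.imwrite('pics/'+f,cv2.cvtColor(p['img'],cv2.COLOR_RGB2BGR))
E
python3 - <<'E'
from h import *
o=bot.get_obs(); print(o['time'],o['tool_pos'],o['tcp_rot'],o['grip_width']); print(T()[:3,:3])
for c in ('top','scene'):
    p,m=cap(c); save(p,c+'0.png'); print(c,m[:3,3])
    for n in ['cassette','rack','brass_bar','steel_bar','cover','cover_handle','clamp','clamp_grip','oiler','cup','star_knob','spanner','seat_narrow','seat_wide']:
        for r in vision.find_in(p,n)[:3]:
            x=w(m,r['xyz']); print(n,round(r['confidence'],2),x,proj(p,m,x)[0])
E
```

```text
0.0 [ 159.  -499.9  234. ] [-1.6  0.  -2.8] 91.81508208943022
[[-1.  -0.   0.3]
 [-0.3  0.  -1. ]
 [-0.  -1.  -0. ]]
top [375.7  -8.8 878.6]
cassette 0.87 [533.2  20.2   9.2] [318.6 220.8]
cassette 0.71 [ 228.  -277.9   11.1] [474.5 386.3]
rack 0.74 [555.7  11.7  10. ] [323.2 209.6]
rack 0.68 [470.9 291.7  10.6] [179.2 248.9]
brass_bar 0.71 [723.4 168.2   9.1] [248.3 126.9]
brass_bar 0.55 [431.9 284.5  66.5] [171.3 266.5]
steel_bar 0.83 [503.2 303.1  71.2] [163.1 227.3]
cover 0.81 [ 451.2 -288.3   23.4] [480.  265.8]
cover_handle 0.64 [ 450.4 -291.6   11.7] [479.7 266.8]
clamp 0.56 [ 222.5 -209.5   82.5] [447.3 396.2]
clamp 0.43 [502.4  99.  123.3] [270.1 225.6]
clamp_grip 0.68 [ 695.4 -174.2   91.1] [426.4 127.5]
clamp_grip 0.61 [ 219.3 -216.5   74.7] [450.2 397.3]
clamp_grip 0.49 [506.7 103.8 124.7] [267.3 222.9]
oiler 0.92 [ 695.2 -172.7   89.8] [425.4 127.9]
cup 0.67 [534.5  17.2  16.1] [320.  219.6]
cup 0.58 [375.1 139.4  21. ] [253.3 300.2]
star_knob 0.86 [ 382.3 -131.9   34.1] [397.7 300.3]
star_knob 0.58 [376.2 137.   17.4] [254.9 299.7]
spanner 0.96 [721.9 168.8  10.3] [247.
[... 672 characters left out ...]
8 243.1]
cover_handle 0.36 [504.  286.1  10.8] [449.9 249.2]
clamp 0.57 [ 225.4 -213.    78.1] [234.5 146.1]
clamp 0.5 [ 465.2 -285.2   16.7] [200.9 241.5]
clamp_grip 0.56 [ 221.8 -214.8   76. ] [234.  145.6]
clamp_grip 0.54 [517.   96.1 111.4] [370.4 231.1]
oiler 0.72 [ 727.9 -175.4   88.5] [238.5 331.5]
cup 0.86 [366.4 135.6  33.6] [379.6 197.9]
star_knob 0.96 [ 392.9 -132.2   33.5] [267.3 210.2]
star_knob 0.38 [ 466.9 -288.5   20.6] [199.1 241.2]
spanner 0.69 [729.4 165.6   6.8] [409.3 343.5]
spanner 0.65 [ 469.  -289.4   14.1] [199.2 243.6]
seat_narrow 0.8 [554.6   8.1  15.3] [329.5 271. ]
seat_narrow 0.54 [513.9 102.8 112.1] [373.4 229.6]
seat_wide 0.96 [511.5  -1.5  14.7] [324.5 255. ]
```

View pics/top0.png

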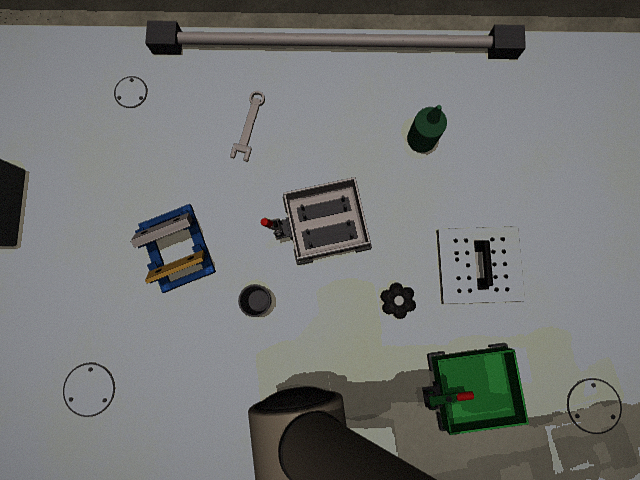

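View pics/scene0.png

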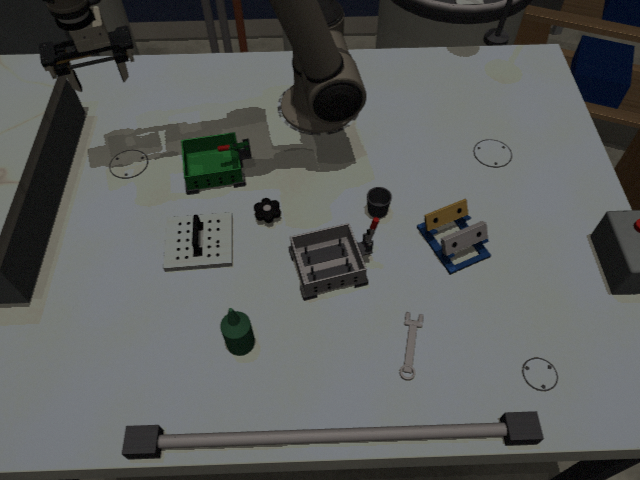

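```bash
cat >> h.py <<'E'
def plan(x,y,z,ang=None,vmax=48,wmax=8.5,start=None):
    """rows to bring TCP to x,y,z with tool z axis at world angle ang (deg); prints rows"""
    t=T() if start is None else start
    a0=np.degrees(np.arctan2(t[1,2],t[0,2])); a0=a0 if start is None else start[3,3]*0+a0
    da=0 if ang is None else (ang-a0+180)%360-180
    D=np.array([x,y,z])-t[:3,3]
    n=int(max(np.ceil(np.linalg.norm(D)/vmax),np.ceil(abs(da)/wmax),1))
    rows=[]
    for k in range(n):
        a=np.radians(a0+da*k/n); zt=np.array([np.cos(a),np.sin(a),0]); yt=np.array([0,0,-1.]); xt=np.cross(yt,zt)
        d=D/n/1000; rows.append([round(float(d@v),4) for v in (xt,yt,zt)]+[round(-da/n,2)])
    print('a0 %.1f da %.1f n %d'%(a0,da,n))
    for i in range(0,n,5): print(rows[i:i+5])
E
python3 - <<'E'
from h import *
p,m=cap('wrist'); print(np.array(p['mount'])); print(p['camera_matrix'])
plan(500,-20,330,12)
E
```

```text
[[   0.     1.     0.2  -65.7]
 [   0.    -0.2    1.  -148.9]
 [   1.    -0.    -0.    -0. ]
 [   0.     0.     0.     1. ]]
[[353.2   0.  315.3]
 [  0.  353.2 240.4]
 [  0.    0.    1. ]]
a0 -72.4 da 84.4 n 13
[[-0.0362, -0.0073, -0.0273, np.float64(-6.49)], [-0.039, -0.0073, -0.023, np.float64(-6.49)], [-0.0414, -0.0073, -0.0184, np.float64(-6.49)], [-0.0432, -0.0073, -0.0136, np.float64(-6.49)], [-0.0445, -0.0073, -0.0087, np.float64(-6.49)]]
[[-0.0452, -0.0073, -0.0036, np.float64(-6.49)], [-0.0453, -0.0073, 0.0015, np.float64(-6.49)], [-0.0448, -0.0073, 0.0066, np.float64(-6.49)], [-0.0438, -0.0073, 0.0117, np.float64(-6.49)], [-0.0422, -0.0073, 0.0165, np.float64(-6.49)]]
[[-0.04, -0.0073, 0.0212, np.float64(-6.49)], [-0.0374, -0.0073, 0.0256, np.float64(-6.49)], [-0.0343, -0.0073, 0.0297, np.float64(-6.49)]]
```

>>> arm_command(deltas=[[-0.0362, -0.0073, -0.0273, -6.49], [-0.039, -0.0073, -0.023, -6.49], [-0.0414, -0.0073, -0.0184, -6.49], [-0.0432, -0.0073, -0.0136, -6.49], [-0.0445, -0.0073, -0.0087, -6.49]])

```text
time: 2.05
tool_pos: [290.9, -314.1, 271.7]
tcp_rot: [-1.57, -0.0, -2.263]
contact_force: [0.0, -0.2, -0.0]
grip_width: 91.5
```

>>> arm_command(deltas=[[-0.0452, -0.0073, -0.0036, -6.49], [-0.0453, -0.0073, 0.0015, -6.49], [-0.0448, -0.0073, 0.0066, -6.49], [-0.0438, -0.0073, 0.0117, -6.49], [-0.0422, -0.0073, 0.0165, -6.49]])

```text
time: 2.55
tool_pos: [422.1, -129.0, 308.3]
tcp_rot: [-1.57, -0.0, -1.696]
contact_force: [0.6, -1.5, -0.6]
grip_width: 92.0
```

>>> arm_command(deltas=[[-0.04, -0.0073, 0.0212, -6.49], [-0.0374, -0.0073, 0.0256, -6.49], [-0.0343, -0.0073, 0.0297, -6.49], [0, 0, 0, 0]])

```text
time: 2.95
tool_pos: [502.3, -15.8, 330.1]
tcp_rot: [-1.568, 0.001, -1.353]
contact_force: [0.3, -1.0, -0.7]
grip_width: 91.6
```

Run:
```python
from h import *
print(T())
p,m=cap('wrist'); save(p,'w1.png')
for n in ['cassette','seat_narrow','seat_wide','rack','brass_bar','steel_bar','clamp_grip']:
    for r in vision.find_in(p,n)[:2]:
        x=w(m,r['xyz']); print(n,round(r['confidence'],2),x,proj(p,m,x)[0])
plan(480,270,300,24)
```

```text
[[  0.2   0.    1.  502.3]
 [ -1.    0.    0.2 -15.8]
 [ -0.   -1.    0.  330.1]
 [  0.    0.    0.    1. ]]
cassette 0.95 [532.7  23.8   9.5] [344.3 177.4]
seat_narrow 0.74 [555.5  12.9  11.8] [359.3 189.5]
seat_wide 0.87 [507.8   5.4  11.5] [322.7 187.2]
rack 0.53 [511.  102.9 129.5] [352.   97.2]
clamp_grip 0.61 [506.3 103.2 127.3] [347.   96.1]
a0 11.9 da 12.1 n 7
[[-0.0412, 0.0042, 0.0058, np.float64(-1.73)], [-0.041, 0.0042, 0.0071, np.float64(-1.73)], [-0.0408, 0.0042, 0.0083, np.float64(-1.73)], [-0.0405, 0.0042, 0.0095, np.float64(-1.73)], [-0.0402, 0.0042, 0.0107, np.float64(-1.73)]]
[[-0.0399, 0.0042, 0.012, np.float64(-1.73)], [-0.0395, 0.0042, 0.0132, np.float64(-1.73)]]
```

View pics/w1.png

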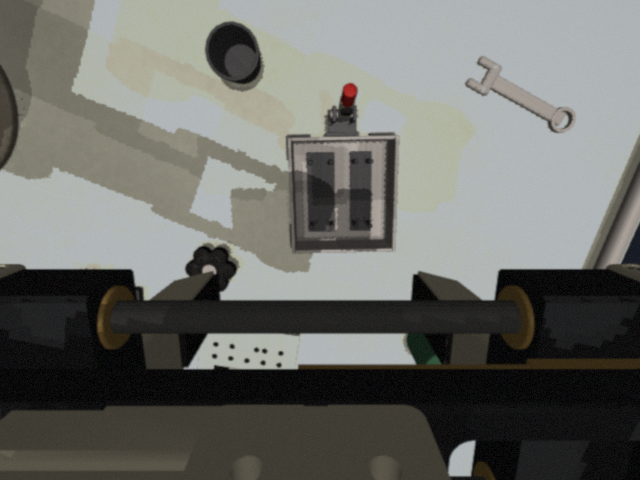

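>>> arm_command(deltas=[[-0.0412, 0.0042, 0.0058, -1.73], [-0.041, 0.0042, 0.0071, -1.73], [-0.0408, 0.0042, 0.0083, -1.73], [-0.0405, 0.0042, 0.0095, -1.73], [-0.0402, 0.0042, 0.0107, -1.73]])

```text
time: 3.85
tool_pos: [485.4, 188.4, 308.7]
tcp_rot: [-1.57, -0.0, -1.211]
contact_force: [1.2, 0.2, 0.8]
grip_width: 91.8
```

>>> arm_command(deltas=[[-0.0229, 0.0042, 0.0085, -1.73], [0, 0, 0, -1.73], [0, 0, 0, 0]], claw=80)

```text
time: 4.15
tool_pos: [485.3, 212.1, 304.2]
tcp_rot: [-1.571, -0.0, -1.149]
contact_force: [0.0, 0.2, 0.8]
grip_width: 72.6
```

Run:
```python
from h import *
print(T(),bot.get_obs()['grip_width'])
p,m=cap('wrist'); save(p,'w2.png')
for n in ['rack','brass_bar','steel_bar','brass_bar_mid','steel_bar_mid']:
    for r in vision.find_in(p,n)[:2]:
        x=w(m,r['xyz']); print(n,round(r['confidence'],2),x,proj(p,m,x)[0])
np.save('m2.npy',m)
```

```text
[[  0.4  -0.    0.9 485.3]
 [ -0.9  -0.    0.4 212.1]
 [  0.   -1.   -0.  304.2]
 [  0.    0.    0.    1. ]] 72.6045502341917
rack 0.97 [476.2 307.6   8.9] [341.4 129.3]
brass_bar 0.88 [430.7 283.9  58.7] [296.6 129.6]
brass_bar 0.32 [499.  312.7  68.4] [367.3 130.7]
steel_bar 0.94 [500.  312.9  68.7] [368.3 130.9]
brass_bar_mid 0.97 [436.4 280.   57.9] [300.1 135.4]
```

View pics/w2.png

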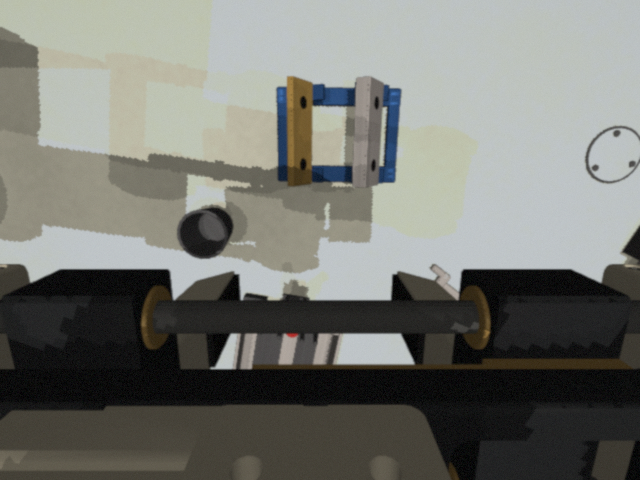

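```bash
cat >> h.py <<'E'
from scipy.optimize import minimize
def box(a,b): return np.array([[x,y,z] for x in (a[0],b[0]) for y in (a[1],b[1]) for z in (a[2],b[2])],float)
def Rz(a): return Ro.from_euler('z',a).as_matrix()
def hullmask(uv):
    k=np.zeros((480,640),np.uint8); cv2.fillConvexPoly(k,cv2.convexHull(np.round(uv*16).astype(np.int32)),1,shift=4); return k>0
def mask(p,n):
    r=vision.regions_of(p,n); return (r[0]['mask'],r[0]['confidence']) if r else (None,0)
def fit(p,m,items,x0,step=(8,8,.1)):
    """items: (points in body frame, mask); pose x,y,yaw at z=0. IoU fit"""
    def cost(q):
        R=Rz(q[2]); s=0
        for P,M in items:
            h=hullmask(proj(p,m,P@R.T+[q[0],q[1],0])); h2=h.sum()+M.sum()
            s+=1-2*(h&M).sum()/h2
        return s
    best=None
    for k in range(3):
        x0=np.array(x0,float); S=np.vstack([x0]+[x0+np.eye(3)[i]*step[i]*(1,-.6,.4)[k] for i in range(3)])
        r=minimize(cost,x0,method='Nelder-Mead',options=dict(initial_simplex=S,xatol=.02,fatol=1e-5,maxiter=300)); x0=r.x
    return r.x,r.fun/len(items)
def lean(t,xe):
    c,s=np.cos(np.pi/6),.5
    P=box((0,-55,0),(t,55,40)); return np.c_[xe+P[:,0]*c-P[:,2]*s,P[:,1],34+P[:,0]*s+P[:,2]*c]
E
python3 - <<'E'
from h import *
p,m=cap('wrist')
b,cb=mask(p,'brass_bar'); s,cs=mask(p,'steel_bar'); print(cb,cs,b.sum(),s.sum())
for yaw,sg in ((.42,-1),(.42-np.pi,1)):
    x,f=fit(p,m,[(lean(8,35*sg),b),(lean(16,-35*sg),s)],[468,300,yaw]); print(x,np.degrees(x[2]),f)
    if sg==-1 or f<bf: bx,bf,bs=x,f,sg
x=bx;R=Rz(x[2]); sg=bs
for t,e in ((8,35*sg),(16,-35*sg)):
    P=lean(t,e); c=P.mean(0); print('mid',R@c+[x[0],x[1],0],'extent x',P[:,0].min()-c[0],P[:,0].max()-c[0])
    for M in ([b] if t==8 else [s]):
        print(fit(p,m,[(P,M)],x,(4,4,.05)))
E
```

```text
0.98 0.96 2677 2945
[473.8 298.2   0.4] 23.716879155922104 0.03925442999186385
[461.  292.7  -2.7] -156.2754754832574 0.1117291605874915
mid [435.8 281.5  53.3] extent x -13.464101615137757 13.464101615137753
(array([473.8, 298.2,   0.4]), np.float64(0.037915543575920974))
mid [503.  311.   55.3] extent x -16.928203230275514 16.928203230275507
(array([474. , 297.8,   0.4]), np.float64(0.03946510110893675))
```

Run:
```python
from h import *
plan(435.8,281.5,130,23.7)
```

```text
a0 24.1 da -0.4 n 5
[[-0.0168, 0.0349, -0.0034, np.float64(0.07)], [-0.0168, 0.0349, -0.0034, np.float64(0.07)], [-0.0168, 0.0349, -0.0034, np.float64(0.07)], [-0.0168, 0.0349, -0.0035, np.float64(0.07)], [-0.0168, 0.0349, -0.0035, np.float64(0.07)]]
```

>>> arm_command(deltas=[[-0.0168, 0.0349, -0.0034, 0.07], [-0.0168, 0.0349, -0.0034, 0.07], [-0.0168, 0.0349, -0.0034, 0.07], [-0.0168, 0.0349, -0.0035, 0.07], [-0.0168, 0.0349, -0.0035, 0.07]], claw=90)

```text
time: 5.1
tool_pos: [435.3, 282.2, 128.8]
tcp_rot: [-1.57, -0.0, -1.157]
contact_force: [-0.2, 1.5, -0.0]
grip_width: 59.4
```

>>> arm_command(deltas=[[0, 0.03, 0, 0], [0, 0.03, 0, 0], [0, 0.02, 0, 0], [0, 0.012, 0, 0], [0, 0, 0, 0]])

```text
time: 5.6
tool_pos: [435.0, 281.4, 36.7]
tcp_rot: [-1.573, -0.0, -1.156]
contact_force: [0.2, -0.0, -0.1]
grip_width: 59.3
```

>>> arm_command(deltas=[[0, 0, 0, 0], [0, 0, 0, 0], [0, 0, 0, 0], [0, 0, 0, 0], [0, 0, 0, 0]], claw=185)

```text
time: 6.1
tool_pos: [435.7, 281.8, 38.3]
tcp_rot: [-1.57, -0.0, -1.156]
contact_force: [-2.6, -0.5, 0.4]
grip_width: 27.0
```

Run:
```python
from h import *
o=bot.get_obs(); print(o['tool_pos'],o['contact_force'],o['moment'],o['grip_width'])
p,m=cap('wrist'); save(p,'w3.png')
```

```text
[435.7 281.8  38.3] [-2.6 -0.5  0.4] [-0.1  0.2  0. ] 26.982647842347987
```

View pics/w3.png

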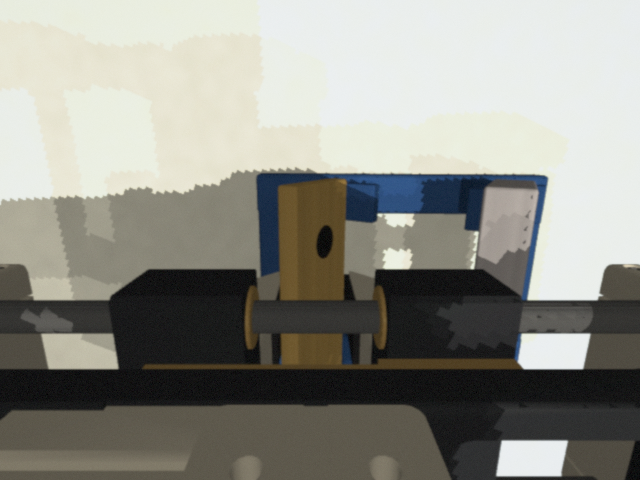

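>>> arm_command(deltas=[[0, 0, 0, 0], [0, -0.001, 0, 0], [0, -0.002, 0, 0], [0, -0.002, 0, 0], [0, -0.002, 0, 0]], claw=215)

```text
time: 6.65
tool_pos: [436.6, 282.2, 45.1]
tcp_rot: [-1.569, -0.0, -1.156]
contact_force: [3.8, 1.9, -3.4]
grip_width: 14.5
```

>>> arm_command(deltas=[[0, -0.001, 0, 0], [0, -0.002, 0, 0], [0, -0.002, 0, 0], [0, -0.002, 0, 0], [0, 0, 0, 0]], claw=255)

```text
time: 7.15
tool_pos: [435.4, 281.7, 52.0]
tcp_rot: [-1.571, -0.0, -1.156]
contact_force: [2.1, 1.1, -0.6]
grip_width: 7.9
```

>>> arm_command(deltas=[[0, -0.02, 0, 0], [0, -0.04, 0, 0], [0, -0.04, 0, 0], [0, -0.04, 0, 0], [0, -0.018, 0, 0]])

```text
time: 7.65
tool_pos: [435.5, 281.9, 212.9]
tcp_rot: [-1.569, -0.0, -1.156]
contact_force: [0.1, 0.4, -2.9]
grip_width: 7.8
```

Run:
```python
from h import *
o=bot.get_obs(); print(o['tool_pos'],o['contact_force'],o['moment'],o['grip_width'])
plan(525,-40,220,12)
```

```text
[435.5 281.9 212.9] [ 0.1  0.4 -2.9] [ 0.  -0.2 -0. ] 7.75259682711562
a0 23.8 da -11.8 n 7
[[0.0472, -0.001, -0.0068, np.float64(1.68)], [0.0474, -0.001, -0.0055, np.float64(1.68)], [0.0476, -0.001, -0.0041, np.float64(1.68)], [0.0477, -0.001, -0.0027, np.float64(1.68)], [0.0477, -0.001, -0.0013, np.float64(1.68)]]
[[0.0477, -0.001, 0.0001, np.float64(1.68)], [0.0477, -0.001, 0.0015, np.float64(1.68)]]
```

>>> arm_command(deltas=[[0.0472, -0.001, -0.0068, 1.68], [0.0474, -0.001, -0.0055, 1.68], [0.0476, -0.001, -0.0041, 1.68], [0.0477, -0.001, -0.0027, 1.68], [0.0477, -0.001, -0.0013, 1.68]])

```text
time: 8.15
tool_pos: [498.0, 50.2, 214.2]
tcp_rot: [-1.574, 0.001, -1.303]
contact_force: [0.7, 0.9, -2.5]
grip_width: 7.6
```

>>> arm_command(deltas=[[0.0477, -0.001, 0.0001, 1.68], [0.0477, -0.001, 0.0015, 1.68], [0, 0, 0, 0], [0, 0, 0, 0]])

```text
time: 8.55
tool_pos: [523.6, -40.7, 215.8]
tcp_rot: [-1.574, 0.002, -1.364]
contact_force: [0.6, 1.5, -3.1]
grip_width: 8.1
```

```bash
cat >> h.py <<'E'
strip=lambda x,wd: box((x-wd/2,-52,15),(x+wd/2,52,15))
E
python3 - <<'E'
from h import *
print(T()); 
p,m=cap('wrist'); save(p,'w4.png')
a,ca=mask(p,'seat_narrow'); b,cb=mask(p,'seat_wide'); c,cc=mask(p,'cassette'); print(ca,cb,cc)
for q in (a,b,c):
    ys,xs=np.where(q); print(q.sum(),xs.min(),xs.max(),ys.min(),ys.max())
r=fit(p,m,[(strip(26,28),a),(strip(-26,36),b)],[531,10,.2]);print('seats',r,np.degrees(r[0][2]))
r=fit(p,m,[(box((-64,-69,60),(64,69,60)),c)],[531,10,.2]);print('box',r)
E
```

```text
[[  0.2  -0.    1.  523.6]
 [ -1.    0.    0.2 -40.7]
 [ -0.   -1.   -0.  215.8]
 [  0.    0.    0.    1. ]]
0.79 0.8 0.97
3122 346 378 119 227
2796 287 326 120 228
1129 42 79 333 369
seats (array([531.9,   4.5,   0.2]), np.float64(0.10744222296737516)) 13.338129081758208
box (array([531. ,  10. ,   0.2]), np.float64(1.0))
```

View pics/w4.png

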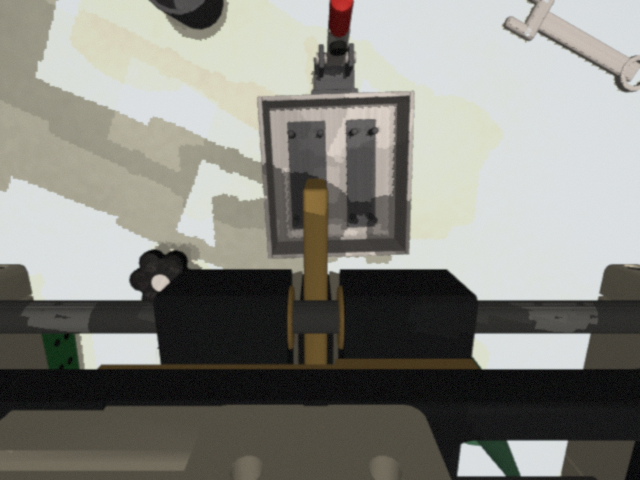

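Run:
```python
from h import *
p,m=cap('wrist')
a,ca=mask(p,'seat_narrow'); print(ca)
r=fit(p,m,[(strip(26,28),a)],[531,7,.21],(4,4,.05));print('narrow',r)
uv=np.array([[259,97],[414,92],[409,256],[273,257]],float)
W=back(p,m,uv,60); print(W, [np.linalg.norm(W[i]-W[(i+1)%4]) for i in range(4)])
B=np.array([[-64,69,60],[64,69,60],[64,-69,60],[-64,-69,60.]])
from scipy.optimize import least_squares
s=least_squares(lambda q:(proj(p,m,B@Rz(q[2]).T+[q[0],q[1],0])-uv).ravel(),[531,7,.2]); print('rim',s.x,np.degrees(s.x[2]),s.fun)
g,_=mask(p,'brass_bar'); ys,xs=np.where(g); print('bar',ys.min(),xs[ys==ys.min()].mean())
E=back(p,m,[[316,181]],T()[2,3]+25)[0]; print('bar end in tool', np.linalg.inv(T())@np.append(E,1))
np.save('m4.npy',m)
im=cv2.imread('pics/w4.png')[80:265,250:425]; cv2.imwrite('pics/w4c.png',cv2.resize(im,None,fx=3.2,fy=3.2,interpolation=cv2.INTER_CUBIC))
```

```text
0.86
narrow (array([532.6,   3.7,   0.2]), np.float64(0.034248788368336))
[[456.4  57.5  60. ]
 [578.   87.3  60. ]
 [611.7 -46.6  60. ]
 [491.8 -73.2  60. ]] [np.float64(125.22881114228251), np.float64(138.0588019597475), np.float64(122.77516451817183), np.float64(135.4332579867801)]
rim [534.4   6.    0.2] 13.973497111185416 [-0.9 -0.2  2.6 -0.9  1.9 -0.8 -3.8  2.7]
bar 179 315.5
bar end in tool [-56.2 -25.   -0.4   1. ]
```

View pics/w4c.png

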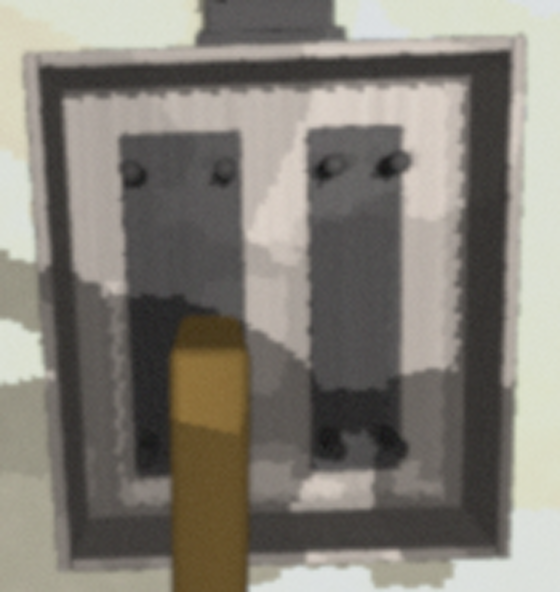

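```bash
cat > cf.py <<'E'
from h import *
from scipy.optimize import least_squares
def cass(p,m,C,P,q0=(532,5,.22),dz=True):
    C=np.array(C,float); P=np.array(P,float)
    f=lambda q:(proj(p,m,P@Rz(q[2]).T+[q[0],q[1],q[3] if dz else 0])-C).ravel()
    s=least_squares(f,list(q0)+[0],loss='soft_l1'); return s.x,f(s.x).reshape(-1,2)
E
python3 - <<'E'
from cf import *
p,m=cap('wrist')
C=np.array([[24,54],[524,36],[510,553],[62,566],[307,128],[402,124],[401,463],[313,470],[120,135],[241,130],[135,475]])/3.2+[250,80]
P=[[-64,69,60],[64,69,60],[64,-69,60],[-64,-69,60],[12,52,15],[40,52,15],[40,-52,15],[12,-52,15],[-44,52,15],[-8,52,15],[-44,-52,15]]
for dz in (0,1):
    q,r=cass(p,m,C,P,dz=dz); print(q,np.degrees(q[2])); print(r.T)
E
```

```text
[533.9   6.    0.2   0. ] 14.117777008522967
[[-0.8  1.3  0.6 -1.   0.3  0.3 -0.  -0.1 -0.6 -0.3  0.4]
 [-0.7 -1.2  1.4  2.2 -0.5 -0.4  1.7  0.5 -0.4 -0.3  0.8]]
[534.2   6.1   0.2  -4.5] 14.120802536906597
[[ 0.3  0.2 -0.3 -0.   0.1 -0.2 -0.5 -0.2  0.  -0.2  1. ]
 [ 0.1 -0.4 -0.   0.7 -0.2 -0.   0.7 -0.5 -0.1  0.  -0.1]]
```

Run:
```python
from h import *
plan(559.5,11.3,110,14.1,vmax=30)
```

```text
a0 12.1 da 2.0 n 5
[[-0.0084, 0.0214, 0.0089, np.float64(-0.4)], [-0.0084, 0.0214, 0.009, np.float64(-0.4)], [-0.0083, 0.0214, 0.009, np.float64(-0.4)], [-0.0082, 0.0214, 0.0091, np.float64(-0.4)], [-0.0082, 0.0214, 0.0092, np.float64(-0.4)]]
```

>>> arm_command(deltas=[[-0.0084, 0.0214, 0.0089, -0.4], [-0.0084, 0.0214, 0.009, -0.4], [-0.0083, 0.0214, 0.009, -0.4], [-0.0082, 0.0214, 0.0091, -0.4], [-0.0082, 0.0214, 0.0092, -0.4]])

```text
time: 9.45
tool_pos: [560.0, 11.2, 109.2]
tcp_rot: [-1.571, -0.0, -1.325]
contact_force: [0.4, -0.2, -2.2]
grip_width: 7.9
```

>>> arm_command(deltas=[[0, 0.02, 0, 0], [0, 0.015, 0, 0], [0, 0, 0, 0], [0, 0, 0, 0]])

```text
time: 9.85
tool_pos: [559.9, 10.6, 75.2]
tcp_rot: [-1.571, -0.0, -1.326]
contact_force: [0.5, 0.3, -2.7]
grip_width: 8.0
```

Run:
```python
from h import *
t=T(); print(t[:3,3],np.degrees(np.arctan2(t[1,2],t[0,2])),bot.get_obs()['contact_force'])
p,m=cap('wrist'); save(p,'w5.png'); t=T(); print(t[:3,3])
im=p['img'][:280,180:460]; cv2.imwrite('pics/w5c.png',cv2.cvtColor(cv2.resize(im,None,fx=2.1,fy=2.1,interpolation=cv2.INTER_CUBIC),cv2.COLOR_RGB2BGR))
```

```text
[559.9  10.6  75.2] 14.032627724570935 [ 0.5  0.3 -2.7]
[560.3  10.4  75.8]
```

View pics/w5c.png

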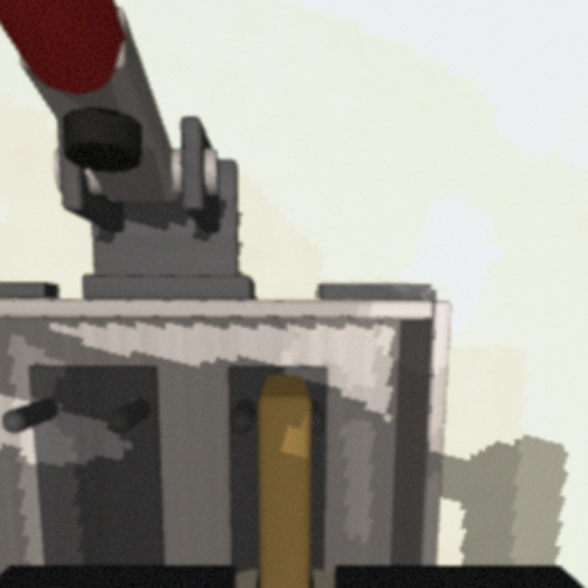

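>>> arm_command(deltas=[[0, 0, -0.0011, -0.5], [0, 0.01, 0, 0], [0, 0.01, 0, 0], [0, 0.005, 0, 0], [0, 0, 0, 0]])

```text
time: 10.4
tool_pos: [557.9, 10.1, 48.6]
tcp_rot: [-1.573, 0.001, -1.318]
contact_force: [-0.4, 0.4, -2.5]
grip_width: 7.6
```

>>> arm_command(deltas=[[0, 0.003, 0, 0], [0, 0.003, 0, 0], [0, 0.002, 0, 0], [0, 0, 0, 0]])

```text
time: 10.8
tool_pos: [558.5, 10.1, 41.7]
tcp_rot: [-1.571, 0.0, -1.318]
contact_force: [-0.1, 0.4, -1.9]
grip_width: 7.8
```

Run:
```python
from h import *
t=T(); print(t[:3,3],np.degrees(np.arctan2(t[1,2],t[0,2])),bot.get_obs()['contact_force'])
p,m=cap('wrist'); save(p,'w6.png')
im=p['img'][:280,180:460]; cv2.imwrite('pics/w6c.png',cv2.cvtColor(cv2.resize(im,None,fx=2.1,fy=2.1,interpolation=cv2.INTER_CUBIC),cv2.COLOR_RGB2BGR))
```

```text
[558.5  10.1  41.7] 14.505892295754446 [-0.1  0.4 -1.9]
```

View pics/w6c.png

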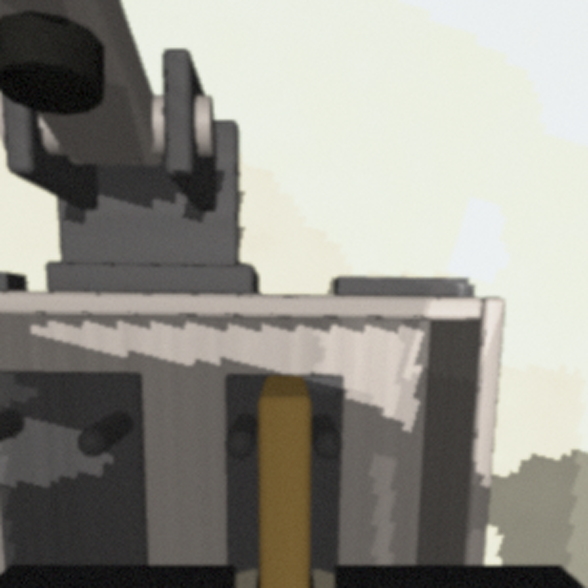

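>>> arm_command(deltas=[[0, 0.003, 0, 0], [0, 0.003, 0, 0], [0, 0.001, 0, 0], [0, 0, 0, 0]])

```text
time: 11.25
tool_pos: [558.5, 10.1, 34.6]
tcp_rot: [-1.571, 0.0, -1.318]
contact_force: [0.4, -0.7, -1.8]
grip_width: 7.5
```

>>> arm_command(deltas=[[0, 0.002, 0, 0], [0, 0.001, 0, 0], [0, 0, 0, 0]])

```text
time: 11.55
tool_pos: [558.6, 10.1, 31.7]
tcp_rot: [-1.571, 0.0, -1.318]
contact_force: [0.5, 0.6, -2.6]
grip_width: 7.9
```

>>> arm_command(deltas=[[0, 0.002, 0, 0], [0, 0.001, 0, 0], [0, 0, 0, 0]])

```text
time: 11.85
tool_pos: [558.6, 10.1, 28.7]
tcp_rot: [-1.571, 0.0, -1.318]
contact_force: [-0.2, -0.6, -2.9]
grip_width: 8.1
```

>>> arm_command(deltas=[[0, 0.0015, 0, 0], [0, 0, 0, 0]])

```text
time: 12.05
tool_pos: [558.6, 10.1, 27.2]
tcp_rot: [-1.571, 0.0, -1.318]
contact_force: [-0.7, -0.4, -2.5]
grip_width: 7.8
```

>>> arm_command(deltas=[[0, 0.001, 0, 0], [0, 0, 0, 0]])

```text
time: 12.25
tool_pos: [558.6, 10.1, 26.3]
tcp_rot: [-1.571, 0.0, -1.318]
contact_force: [0.1, 0.2, -3.3]
grip_width: 8.1
```

>>> arm_command(deltas=[[0, 0.001, 0, 0], [0, 0, 0, 0]])

```text
time: 12.45
tool_pos: [558.6, 10.1, 25.3]
tcp_rot: [-1.571, -0.0, -1.318]
contact_force: [-0.7, 0.2, -3.6]
grip_width: 8.1
```

Run:
```python
from h import *
p,m=cap('wrist'); save(p,'w7.png'); M=np.array(p['mount']); c,s=M[1,2],M[0,2]; print(c,s,M[:3,3])
im=p['img'].astype(float)
sat=cv2.GaussianBlur(im[:,:,0]-im[:,:,2],(1,5),0)  # brass: R>>B
for v in range(185,262,8):
    r=sat[v-2:v+3].mean(0)[285:350]; lo,hi=np.percentile(r,10),np.median(r[24:37]); th=(lo+hi)/2
    i=np.where(r>th)[0]; a,b=i[0],i[-1]
    x1=a-1+(th-r[a-1])/(r[a]-r[a-1]); x2=b+(r[b]-th)/(r[b]-r[b+1]); t=(v-240.4)/353.2
    print(v,285+x1,285+x2,x2-x1,'dh',353.2*8/(x2-x1)*(c-t*s))
```

```text
0.9692046619095601 0.24625504765439463 [ -66.  -148.9   -0.2]
185 304.4125635439361 325.9759702725021 21.563406728565976 dh 132.06284914338588
193 302.6147302904564 327.5316266666667 24.916896376210236 dh 113.65639460081626
201 302.719346473029 327.54942226890756 24.830075795878518 dh 113.41907720554654
209 302.7278670953912 327.53297180043387 24.80510470504263 dh 112.8978891225214
217 302.7536847492323 327.3696068548387 24.615922105606362 dh 113.12530262591034
225 302.96815013404824 327.3285044293903 24.36035429534205 dh 113.6651495701818
233 303.03865546218486 327.3074771382464 24.268821676061496 dh 113.44444440944916
241 303.00868438107585 327.2077570093458 24.19907262826997 dh 113.12014764007976
249 303.1256773399015 327.15149672591207 24.02581938601059 dh 113.2798970010467
257 303.25497605109103 327.11652215799614 23.861546106905138 dh 113.3992747259622
```

>>> arm_command(deltas=[[0, 0.001, 0, 0], [0, 0, 0, 0]])

```text
time: 12.7
tool_pos: [558.6, 10.1, 24.3]
tcp_rot: [-1.571, 0.0, -1.318]
contact_force: [-0.3, 0.4, -3.3]
grip_width: 8.0
```

>>> arm_command(deltas=[[0, 0, 0, 0], [0, 0, 0, 0], [0, 0, 0, 0]], claw=222)

```text
time: 13.0
tool_pos: [559.0, 10.0, 24.8]
tcp_rot: [-1.57, -0.0, -1.318]
contact_force: [0.5, -0.0, -0.3]
grip_width: 12.0
```

>>> arm_command(deltas=[[0, 0, 0, 0], [0, 0, 0, 0]], claw=210)

```text
time: 13.2
tool_pos: [558.8, 10.1, 24.5]
tcp_rot: [-1.571, -0.0, -1.318]
contact_force: [-0.2, 0.5, -0.4]
grip_width: 15.8
```

Run:
```python
from h import *
o=bot.get_obs(); print(o['tool_pos'],o['contact_force'],o['grip_width'])
p,m=cap('wrist'); save(p,'w8.png'); M=np.array(p['mount']); c,s=M[1,2],M[0,2]
im=p['img'].astype(float)
sat=cv2.GaussianBlur(im[:,:,0]-im[:,:,2],(1,5),0)
for v in range(185,262,8):
    r=sat[v-2:v+3].mean(0)[285:350]; lo,hi=np.percentile(r,10),np.median(r[24:37]); th=(lo+hi)/2
    i=np.where(r>th)[0]; a,b=i[0],i[-1]
    x1=a-1+(th-r[a-1])/(r[a]-r[a-1]); x2=b+(r[b]-th)/(r[b]-r[b+1]); t=(v-240.4)/353.2
    print(v,285+x1,285+x2,x2-x1,'dh',353.2*8/(x2-x1)*(c-t*s))
```

```text
[558.8  10.1  24.5] [-0.2  0.5 -0.4] 15.826102640638572
185 304.3199613650998 325.6515527950311 21.33159142993125 dh 133.4979998777133
193 303.50014520813164 326.5406706327745 23.040525424642816 dh 122.91232002949037
201 303.51731328806983 326.4276302349336 22.910316946863773 dh 122.92296460629001
209 303.49794073329986 326.43367003367 22.935729300370184 dh 122.0996152788539
217 303.7125574272588 326.3289577187807 22.616400291521924 dh 123.12672805388613
225 303.73767491926804 326.32612612612616 22.588451206858096 dh 122.58135750131869
233 303.75502136752135 326.17911275415895 22.424091386637595 dh 122.77699951608636
241 303.7565495207668 326.13095703125 22.374407510483227 dh 122.34524201725664
249 303.820162601626 326.1259404005862 22.305777798960207 dh 122.01511065561587
257 303.9515440763616 325.88616389548696 21.93461981912534 dh 123.3612259181852
```

>>> arm_command(deltas=[[0, -0.01, 0, 0], [0, -0.03, 0, 0], [0, -0.048, 0, 0], [0, -0.048, 0, 0], [0, -0.048, 0, 0]])

```text
time: 13.75
tool_pos: [558.3, 10.2, 211.1]
tcp_rot: [-1.57, -0.0, -1.318]
contact_force: [1.1, -0.5, -0.4]
grip_width: 16.4
```

Run:
```python
from h import *
p,m=cap('wrist'); save(p,'w9.png')
b,cb=mask(p,'brass_bar'); print(cb,b.sum())
q=np.array([534.1,6,np.radians(14.3)])
up=lambda t:box((26-t/2,-55,15),(26+t/2,55,55))
print(fit(p,m,[(up(8),b)],q,(4,4,.04)))
plan(503,311,180,23.7)
```

```text
0.56 1191
(array([533. ,   4.5,   0.3]), np.float64(0.03306822938467979))
a0 14.5 da 9.2 n 7
[[-0.0438, 0.0052, 0.0026, np.float64(-1.31)], [-0.0437, 0.0052, 0.0036, np.float64(-1.31)], [-0.0436, 0.0052, 0.0046, np.float64(-1.31)], [-0.0435, 0.0052, 0.0056, np.float64(-1.31)], [-0.0433, 0.0052, 0.0066, np.float64(-1.31)]]
[[-0.0432, 0.0052, 0.0076, np.float64(-1.31)], [-0.043, 0.0052, 0.0086, np.float64(-1.31)]]
```

>>> arm_command(deltas=[[-0.0438, 0.0052, 0.0026, -1.31], [-0.0437, 0.0052, 0.0036, -1.31], [-0.0436, 0.0052, 0.0046, -1.31], [-0.0435, 0.0052, 0.0056, -1.31], [-0.0433, 0.0052, 0.0066, -1.31]], claw=90)

```text
time: 14.35
tool_pos: [515.7, 226.7, 182.2]
tcp_rot: [-1.571, -0.0, -1.203]
contact_force: [1.0, -0.1, -0.1]
grip_width: 51.5
```

>>> arm_command(deltas=[[-0.0432, 0.0052, 0.0076, -1.31], [-0.043, 0.0052, 0.0086, -1.31], [0, 0.02, 0, 0], [0, 0.02, 0, 0], [0, 0, 0, 0]])

```text
time: 14.85
tool_pos: [497.6, 310.9, 129.2]
tcp_rot: [-1.577, -0.0, -1.157]
contact_force: [-0.4, -1.1, 0.1]
grip_width: 59.3
```

Run:
```python
from h import *
print(bot.get_obs()['grip_width'])
plan(503,311,47,23.7,vmax=25)
```

```text
59.25524356271994
a0 23.7 da -0.0 n 4
[[0.0005, 0.0206, 0.0013, np.float64(0.01)], [0.0005, 0.0206, 0.0013, np.float64(0.01)], [0.0005, 0.0206, 0.0013, np.float64(0.01)], [0.0005, 0.0206, 0.0013, np.float64(0.01)]]
```

>>> arm_command(deltas=[[0.0005, 0.015, 0.0013, 0], [0.0005, 0.015, 0.0013, 0], [0.0005, 0.01, 0.0013, 0], [0, 0, 0, 0], [0, 0, 0, 0]])

```text
time: 15.35
tool_pos: [504.2, 311.4, 92.6]
tcp_rot: [-1.57, -0.0, -1.158]
contact_force: [0.3, 0.9, 0.3]
grip_width: 59.6
```

Run:
```python
from h import *
plan(503,311,47,23.7,vmax=25)
print(T()[:3,3])
```

```text
a0 23.7 da 0.0 n 2
[[-0.0, 0.0228, -0.0006, np.float64(-0.02)], [-0.0, 0.0228, -0.0006, np.float64(-0.02)]]
[504.2 311.4  92.6]
```

>>> arm_command(deltas=[[0, 0.0226, -0.0006, 0], [0, 0.023, -0.0006, 0], [0, 0, 0, 0], [0, 0, 0, 0]])

```text
time: 15.75
tool_pos: [503.1, 311.2, 47.3]
tcp_rot: [-1.57, -0.0, -1.158]
contact_force: [-0.2, -0.3, 1.4]
grip_width: 59.4
```

>>> arm_command(deltas=[[0, 0, 0, 0], [0, 0, 0, 0], [0, 0, 0, 0], [0, 0, 0, 0], [0, 0, 0, 0]], claw=165)

```text
time: 16.25
tool_pos: [502.8, 311.0, 46.8]
tcp_rot: [-1.57, -0.0, -1.158]
contact_force: [-1.2, -0.3, 3.5]
grip_width: 32.3
```

>>> arm_command(deltas=[[0, 0, 0, 0], [0, 0, 0, 0], [0, 0, 0, 0], [0, 0, 0, 0], [0, 0, 0, 0]], claw=190)

```text
time: 16.75
tool_pos: [503.1, 311.2, 47.2]
tcp_rot: [-1.57, -0.0, -1.158]
contact_force: [-1.2, -0.5, 5.6]
grip_width: 30.6
```

>>> arm_command(deltas=[[0, -0.001, 0, 0], [0, -0.001, 0, 0], [0, -0.001, 0, 0], [0, -0.001, 0, 0], [0, 0, 0, 0]], claw=200)

```text
time: 17.25
tool_pos: [505.9, 312.2, 51.1]
tcp_rot: [-1.563, -0.0, -1.158]
contact_force: [10.4, 3.4, -5.3]
grip_width: 20.1
```

>>> arm_command(deltas=[[0, -0.001, 0, 0], [0, -0.001, 0, 0], [0, -0.001, 0, 0], [0, -0.001, 0, 0], [0, 0, 0, 0]])

```text
time: 17.75
tool_pos: [504.3, 311.6, 54.5]
tcp_rot: [-1.567, -0.0, -1.158]
contact_force: [6.5, 2.6, -4.0]
grip_width: 20.0
```

>>> arm_command(deltas=[[0, -0.001, 0, 0], [0, -0.001, 0, 0], [0, -0.002, 0, 0], [0, -0.002, 0, 0], [0, 0, 0, 0]], claw=255)

```text
time: 18.25
tool_pos: [502.6, 310.9, 60.1]
tcp_rot: [-1.571, -0.0, -1.158]
contact_force: [2.4, 1.2, -3.4]
grip_width: 16.0
```

>>> arm_command(deltas=[[0, -0.01, 0, 0], [0, -0.03, 0, 0], [0, -0.045, 0, 0], [0, -0.045, 0, 0], [0, -0.025, 0, 0]])

```text
time: 18.75
tool_pos: [502.7, 311.2, 219.5]
tcp_rot: [-1.568, -0.0, -1.157]
contact_force: [0.8, 0.3, -4.8]
grip_width: 15.8
```

>>> arm_command(deltas=[[0, 0, 0, 0], [0, 0, 0, 0]])

```text
time: 18.95
tool_pos: [501.6, 310.6, 214.4]
tcp_rot: [-1.573, -0.0, -1.157]
contact_force: [-0.1, -0.6, -5.8]
grip_width: 16.0
```

Run:
```python
from h import *
o=bot.get_obs(); print(o['tool_pos'],o['contact_force'],o['moment'],o['grip_width'])
p,m=cap('wrist'); save(p,'w10.png'); M=np.array(p['mount']); c,s=M[1,2],M[0,2]
b,cb=mask(p,'steel_bar'); print(cb,b.sum())
for v in range(150,262,8):
    x=np.where(b[v])[0]
    if len(x): wd=x[-1]-x[0]+1; t=(v-240.4)/353.2; print(v,x[0],x[-1],'dh',353.2*16/wd*(c-t*s))
plan(483,-40,215,14.4)
```

```text
[501.6 310.6 214.4] [-0.1 -0.6 -5.8] [-0.1 -0.1  0. ] 16.026727068108794
0.96 6788
182 296 336 dh 139.2027929498396
190 292 340 dh 115.83275724066114
198 292 340 dh 115.18970813553814
206 292 339 dh 116.93304776021546
214 293 338 dh 121.33210622476771
222 294 338 dh 123.3281662264064
230 293 338 dh 119.96213204428828
238 294 338 dh 121.92774817524965
246 294 338 dh 121.22753914967126
254 293 337 dh 120.52733012409287
a0 23.7 da -9.3 n 8
[[0.0392, -0.0003, -0.0197, np.float64(1.16)], [0.0396, -0.0003, -0.0189, np.float64(1.16)], [0.04, -0.0003, -0.0181, np.float64(1.16)], [0.0403, -0.0003, -0.0173, np.float64(1.16)], [0.0407, -0.0003, -0.0164, np.float64(1.16)]]
[[0.041, -0.0003, -0.0156, np.float64(1.16)], [0.0413, -0.0003, -0.0148, np.float64(1.16)], [0.0416, -0.0003, -0.0139, np.float64(1.16)]]
```

Run:
```python
from h import *
plan(508.2,-2.7,200,14.5)
```

```text
a0 23.7 da -9.2 n 7
[[0.0414, 0.0018, -0.0171, np.float64(1.31)], [0.0417, 0.0018, -0.0161, np.float64(1.31)], [0.0421, 0.0018, -0.0151, np.float64(1.31)], [0.0424, 0.0018, -0.0142, np.float64(1.31)], [0.0427, 0.0018, -0.0132, np.float64(1.31)]]
[[0.043, 0.0018, -0.0122, np.float64(1.31)], [0.0433, 0.0018, -0.0112, np.float64(1.31)]]
```

>>> arm_command(deltas=[[0.0414, 0.0018, -0.0171, 1.31], [0.0417, 0.0018, -0.0161, 1.31], [0.0421, 0.0018, -0.0151, 1.31], [0.0424, 0.0018, -0.0142, 1.31], [0.0427, 0.0018, -0.0132, 1.31]])

```text
time: 19.55
tool_pos: [506.2, 85.8, 204.2]
tcp_rot: [-1.575, 0.001, -1.273]
contact_force: [1.2, -0.6, -4.9]
grip_width: 16.2
```

>>> arm_command(deltas=[[0.043, 0.0018, -0.0122, 1.31], [0.0433, 0.0018, -0.0112, 1.31], [0, 0.03, 0, 0], [0, 0.03, 0, 0], [0, 0.02, 0, 0]])

```text
time: 20.05
tool_pos: [507.3, -2.3, 119.1]
tcp_rot: [-1.577, 0.003, -1.319]
contact_force: [-0.8, 0.3, -4.7]
grip_width: 16.2
```

>>> arm_command(deltas=[[0, 0.02, 0, 0], [0, 0, 0, 0], [0, 0, 0, 0]])

```text
time: 20.35
tool_pos: [508.9, -1.8, 101.9]
tcp_rot: [-1.574, 0.001, -1.318]
contact_force: [0.8, -0.1, -5.4]
grip_width: 16.1
```

Run:
```python
from h import *
plan(508.2,-2.7,55,14.5,vmax=15)
print(T()[:3,3])
```

```text
a0 14.5 da -0.0 n 4
[[0.0002, 0.0117, -0.0002, np.float64(0.0)], [0.0002, 0.0117, -0.0002, np.float64(0.0)], [0.0002, 0.0117, -0.0002, np.float64(0.0)], [0.0002, 0.0117, -0.0002, np.float64(0.0)]]
[508.9  -1.8 101.9]
```

>>> arm_command(deltas=[[0.0002, 0.0117, -0.0002, 0], [0.0002, 0.0117, -0.0002, 0], [0.0002, 0.0117, -0.0002, 0], [0.0002, 0.0117, -0.0002, 0], [0, 0, 0, 0]])

```text
time: 20.85
tool_pos: [507.8, -2.8, 54.1]
tcp_rot: [-1.574, 0.001, -1.318]
contact_force: [-0.9, -0.3, -4.9]
grip_width: 15.6
```

>>> arm_command(deltas=[[0, 0, 0, 0]])

```text
time: 20.95
tool_pos: [509.0, -2.9, 55.6]
tcp_rot: [-1.572, 0.0, -1.318]
contact_force: [-1.3, 0.3, -4.3]
grip_width: 15.6
```

Run:
```python
from h import *
t=T(); print(t[:3,3],bot.get_obs()['contact_force'])
p,m=cap('wrist'); save(p,'w11.png')
im=p['img'][:280,180:460]; cv2.imwrite('pics/w11c.png',cv2.cvtColor(cv2.resize(im,None,fx=2.1,fy=2.1,interpolation=cv2.INTER_CUBIC),cv2.COLOR_RGB2BGR))
```

```text
[509.   -2.9  55.6] [-1.3  0.3 -4.3]
```

View pics/w11c.png

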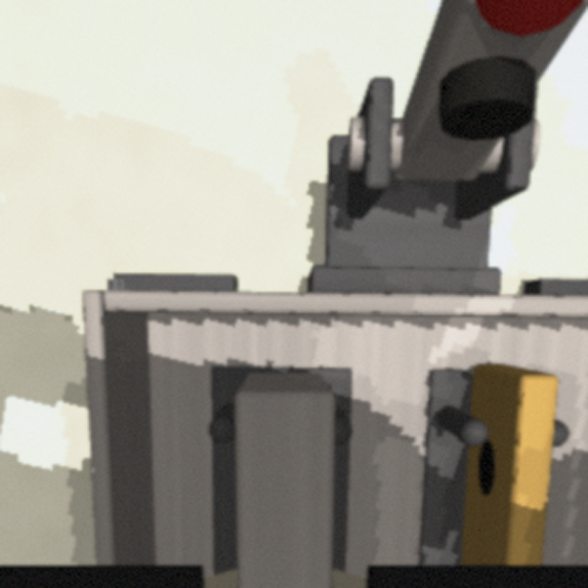

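>>> arm_command(deltas=[[0, 0, -0.0006, 0], [0, 0.004, 0, 0], [0, 0.004, 0, 0], [0, 0.004, 0, 0], [0, 0.003, 0, 0]])

```text
time: 21.5
tool_pos: [508.3, -3.1, 40.5]
tcp_rot: [-1.571, 0.0, -1.318]
contact_force: [0.1, -0.6, -4.9]
grip_width: 15.8
```

>>> arm_command(deltas=[[0, 0.003, 0, 0], [0, 0.003, 0, 0], [0, 0.003, 0, 0], [0, 0, 0, 0]])

```text
time: 21.9
tool_pos: [508.3, -3.1, 31.6]
tcp_rot: [-1.571, 0.0, -1.318]
contact_force: [-0.1, 0.2, -5.5]
grip_width: 16.3
```

```bash
cat > sb.py <<'E'
from h import *
p,m=cap('wrist'); M=np.array(p['mount']); c,s=M[1,2],M[0,2]
o=bot.get_obs(); print(o['tool_pos'],o['contact_force'],o['grip_width'])
g=cv2.GaussianBlur(p['img'].astype(float).mean(2),(3,3),0)
for v in range(195,262,12):
    r=g[v-3:v+4].mean(0); d=np.diff(r)
    print(v,[(i+.5,round(d[i],0)) for i in range(270,365) if abs(d[i])>4 and abs(d[i])>=max(abs(d[i-2:i+3]))])
E
python3 sb.py
```

```text
[508.4  -3.1  31.8] [-0.8  0.6 -4.8] 15.553324560652145
195 [(276.5, np.float64(-18.0)), (291.5, np.float64(15.0)), (338.5, np.float64(-15.0)), (353.5, np.float64(17.0)), (356.5, np.float64(16.0)), (363.5, np.float64(5.0))]
207 [(276.5, np.float64(-17.0)), (291.5, np.float64(19.0)), (338.5, np.float64(-20.0)), (352.5, np.float64(18.0))]
219 [(277.5, np.float64(-16.0)), (292.5, np.float64(15.0)), (338.5, np.float64(-15.0)), (352.5, np.float64(15.0))]
231 [(277.5, np.float64(-21.0)), (292.5, np.float64(15.0)), (338.5, np.float64(-15.0)), (351.5, np.float64(17.0))]
243 [(277.5, np.float64(-19.0)), (292.5, np.float64(15.0)), (338.5, np.float64(-14.0)), (351.5, np.float64(17.0))]
255 [(277.5, np.float64(-19.0)), (292.5, np.float64(15.0)), (337.5, np.float64(-16.0)), (350.5, np.float64(17.0))]
```

>>> arm_command(deltas=[[0, 0.003, 0, 0], [0, 0.003, 0, 0], [0, 0.0015, 0, 0], [0, 0, 0, 0]])

```text
time: 22.35
tool_pos: [508.3, -3.1, 24.2]
tcp_rot: [-1.571, 0.0, -1.318]
contact_force: [-0.2, -0.3, -4.6]
grip_width: 16.1
```

>>> arm_command(deltas=[[0, 0, 0, 0], [0, 0, 0, 0], [0, 0, 0, 0]], claw=198)

```text
time: 22.65
tool_pos: [509.0, -3.2, 25.0]
tcp_rot: [-1.57, -0.001, -1.318]
contact_force: [0.5, 0.1, 0.2]
grip_width: 20.6
```

>>> arm_command(deltas=[[0, 0, 0, 0], [0, 0, 0, 0]], claw=186)

```text
time: 22.85
tool_pos: [508.7, -3.1, 24.7]
tcp_rot: [-1.57, -0.0, -1.318]
contact_force: [-0.7, 0.1, -0.4]
grip_width: 24.3
```

```bash
python3 sb.py
```

```text
[508.6  -3.1  24.6] [ 0.3 -0.3 -0.1] 24.810685911808783
195 [(274.5, np.float64(-21.0)), (291.5, np.float64(14.0)), (337.5, np.float64(-14.0)), (353.5, np.float64(17.0)), (361.5, np.float64(19.0))]
207 [(274.5, np.float64(-21.0)), (291.5, np.float64(19.0)), (337.5, np.float64(-20.0)), (353.5, np.float64(18.0))]
219 [(272.5, np.float64(-14.0)), (291.5, np.float64(15.0)), (336.5, np.float64(-15.0)), (354.5, np.float64(16.0))]
231 [(274.5, np.float64(-18.0)), (291.5, np.float64(15.0)), (336.5, np.float64(-15.0)), (352.5, np.float64(17.0))]
243 [(275.5, np.float64(-18.0)), (291.5, np.float64(15.0)), (336.5, np.float64(-16.0)), (351.5, np.float64(17.0))]
255 [(275.5, np.float64(-20.0)), (292.5, np.float64(16.0)), (336.5, np.float64(-15.0)), (351.5, np.float64(18.0))]
```

>>> arm_command(deltas=[[0, -0.01, 0, 0], [0, -0.04, 0, 0], [0, -0.048, 0, 0], [0, -0.048, 0, 0], [0, -0.048, 0, 0]])

```text
time: 23.4
tool_pos: [508.0, -3.0, 221.3]
tcp_rot: [-1.57, -0.0, -1.318]
contact_force: [1.1, -0.1, -0.2]
grip_width: 25.0
```

Run:
```python
from h import *
p,m=cap('wrist'); save(p,'w12.png')
q=np.array([534.1,6,np.radians(14.3)])
for n,x,t in (('brass_bar',26,8),('steel_bar',-26,16)):
    b,cb=mask(p,n); 
    if b is None: print(n,None); continue
    print(n,cb,b.sum(),fit(p,m,[(box((x-t/2,-55,15),(x+t/2,55,55)),b)],q,(4,4,.04)))
plan(400,-280,250,-90)
```

```text
brass_bar 0.74 1572 (array([533. ,   3. ,   0.3]), np.float64(0.07962529274004682))
steel_bar 0.97 2103 (array([533.1,   2.4,   0.3]), np.float64(0.0320645905420992))
a0 14.5 da -104.5 n 13
[[0.0185, -0.0021, -0.0135, np.float64(8.04)], [0.0202, -0.0021, -0.0108, np.float64(8.04)], [0.0215, -0.0021, -0.0079, np.float64(8.04)], [0.0224, -0.0021, -0.0048, np.float64(8.04)], [0.0229, -0.0021, -0.0016, np.float64(8.04)]]
[[0.0229, -0.0021, 0.0016, np.float64(8.04)], [0.0224, -0.0021, 0.0048, np.float64(8.04)], [0.0215, -0.0021, 0.0079, np.float64(8.04)], [0.0202, -0.0021, 0.0108, np.float64(8.04)], [0.0185, -0.0021, 0.0135, np.float64(8.04)]]
[[0.0164, -0.0021, 0.016, np.float64(8.04)], [0.014, -0.0021, 0.0181, np.float64(8.04)], [0.0114, -0.0021, 0.0199, np.float64(8.04)]]
```

>>> arm_command(deltas=[[0.025, 0, 0.015, 0], [0.025, 0, 0.01, 0], [0, 0, 0, 0], [0, 0, 0, 0], [0, 0, 0, 0]])

```text
time: 24.05
tool_pos: [544.3, -44.6, 217.7]
tcp_rot: [-1.573, 0.001, -1.317]
contact_force: [0.8, -0.6, -0.3]
grip_width: 25.0
```

Run:
```python
from h import *
P=[]
p,m=cap('wrist'); save(p,'w13.png'); np.save('m13.npy',m); t=T(); print(t[:3,3],bot.get_obs()['tcp_rot'])
im=p['img'][70:275,225:455]; cv2.imwrite('pics/w13c.png',cv2.cvtColor(cv2.resize(im,None,fx=2.9,fy=2.9,interpolation=cv2.INTER_CUBIC),cv2.COLOR_RGB2BGR))
plan(400,-280,250,-90)
```

```text
[544.5 -44.5 218. ] [-1.6  0.  -1.3]
a0 14.5 da -104.5 n 13
[[0.0147, -0.0025, -0.0153, np.float64(8.04)], [0.0167, -0.0025, -0.0131, np.float64(8.04)], [0.0184, -0.0025, -0.0106, np.float64(8.04)], [0.0197, -0.0025, -0.0079, np.float64(8.04)], [0.0206, -0.0025, -0.0051, np.float64(8.04)]]
[[0.0211, -0.0025, -0.0022, np.float64(8.04)], [0.0212, -0.0025, 0.0008, np.float64(8.04)], [0.0209, -0.0025, 0.0038, np.float64(8.04)], [0.0202, -0.0025, 0.0067, np.float64(8.04)], [0.019, -0.0025, 0.0094, np.float64(8.04)]]
[[0.0175, -0.0025, 0.012, np.float64(8.04)], [0.0157, -0.0025, 0.0143, np.float64(8.04)], [0.0135, -0.0025, 0.0164, np.float64(8.04)]]
```

View pics/w13c.png

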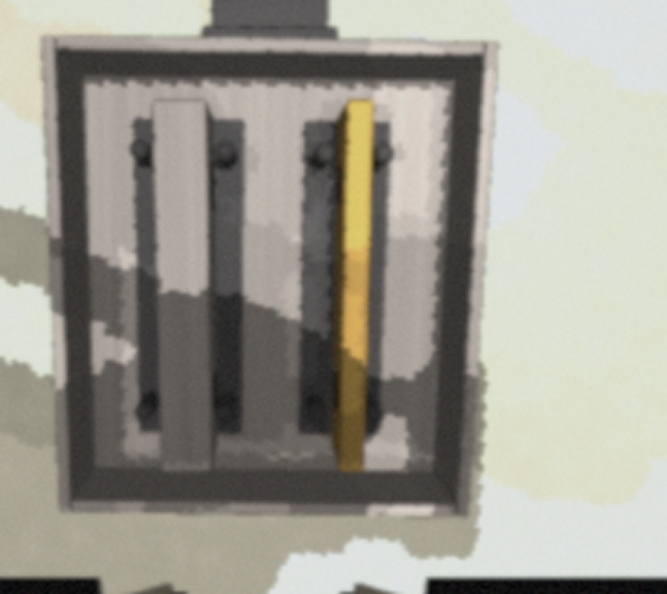

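Run:
```python
from cf import *
p,_=cap('wrist'); m=np.load('m13.npy'); f=lambda L:np.array(L)/2.9+[225,70]
C=f([[42,37],[497,42],[467,517],[59,511],[304,122],[388,122],[380,433],[302,433],[134,120],[243,120],[242,432],[141,432]])
P=[[-64,69,60],[64,69,60],[64,-69,60],[-64,-69,60],[12,52,15],[40,52,15],[40,-52,15],[12,-52,15],[-44,52,15],[-8,52,15],[-8,-52,15],[-44,-52,15]]
for dz in (0,1):
    q,r=cass(p,m,C,P,dz=dz); print(q,np.degrees(q[2])); print(r.T)
B=back(p,m,f([[153,100],[208,100],[212,470],[162,470],[345,100],[373,100],[364,472],[339,472]]),55+q[3])
print((B-[q[0],q[1],q[3]])@Rz(q[2]))
```

```text
[532.4   4.1   0.2   0. ] 13.976020514585006
[[-1.2  0.9  1.3 -0.1  0.3  1.2 -0.1 -0.9 -0.6  0.1  0.  -0.7]
 [-0.7 -1.1  0.4  1.3 -0.7 -0.5  1.1  0.8 -0.5 -0.2  1.   0.7]]
[532.4   4.1   0.2  -3.9] 13.916453634361467
[[-0.1 -0.1  0.3  0.6  0.2  0.7 -0.6 -1.1 -0.1  0.2  0.  -0.3]
 [ 0.1 -0.1 -0.7  0.  -0.3  0.   0.4  0.1 -0.1  0.2  0.3 -0.1]]
[[-33.5  53.3  55. ]
 [-17.5  53.5  55. ]
 [-16.7 -56.4  55. ]
 [-32.5 -56.6  55. ]
 [ 22.2  53.8  55. ]
 [ 30.3  53.9  55. ]
 [ 31.4 -56.6  55. ]
 [ 23.5 -56.7  55. ]]
```

>>> arm_command(deltas=[[0.0147, -0.0025, -0.0153, 8.04], [0.0167, -0.0025, -0.0131, 8.04], [0.0184, -0.0025, -0.0106, 8.04], [0.0197, -0.0025, -0.0079, 8.04], [0.0206, -0.0025, -0.0051, 8.04]])

```text
time: 24.65
tool_pos: [488.9, -135.6, 231.2]
tcp_rot: [-1.571, -0.0, -2.024]
contact_force: [-0.0, 0.1, -0.0]
grip_width: 25.2
```

>>> arm_command(deltas=[[0.0211, -0.0025, -0.0022, 8.04], [0.0212, -0.0025, 0.0008, 8.04], [0.0209, -0.0025, 0.0038, 8.04], [0.0202, -0.0025, 0.0067, 8.04], [0.019, -0.0025, 0.0094, 8.04]])

```text
time: 25.15
tool_pos: [433.5, -226.1, 243.8]
tcp_rot: [-1.571, 0.0, -2.726]
contact_force: [0.3, 0.6, 0.7]
grip_width: 24.5
```

>>> arm_command(deltas=[[0.0175, -0.0025, 0.012, 8.04], [0.0157, -0.0025, 0.0143, 8.04], [0.0135, -0.0025, 0.0164, 8.04], [0, 0, 0, 0], [0, 0, 0, 0]], claw=140)

```text
time: 25.65
tool_pos: [400.9, -279.9, 251.0]
tcp_rot: [-1.571, 0.0, -3.14]
contact_force: [0.8, 0.2, 0.6]
grip_width: 41.7
```

Run:
```python
from h import *
p,m=cap('wrist'); save(p,'w14.png'); np.save('m14.npy',m); t=T(); print(t[:3,3],np.degrees(np.arctan2(t[1,2],t[0,2])))
for n in ('cover','cover_handle'):
    for r in vision.find_in(p,n)[:2]: print(n,r['confidence'],w(m,r['xyz']))
b,cb=mask(p,'cover'); ys,xs=np.where(b); print(cb,b.sum(),xs.min(),xs.max(),ys.min(),ys.max())
hull=cv2.convexHull(np.c_[xs,ys].astype(np.int32)); M=np.zeros((480,640),np.uint8); cv2.fillConvexPoly(M,hull,1)
print(fit(p,m,[(np.r_[box((-71.5,-76.5,0),(71.5,76.5,16)),box((-42,-6,43),(42,6,57))],M>0)],[455,-290,0]))
r=vision.regions_of(p,'cover_handle'); print([(x['confidence'],x['mask'].sum()) for x in r[:2]])
im=cv2.cvtColor(p['img'],cv2.COLOR_RGB2GRAY)
d=((im<70)&(M>0)).astype(np.uint8); d=cv2.morphologyEx(d,cv2.MORPH_OPEN,np.ones((5,5))); n,l,st,ce=cv2.connectedComponentsWithStats(d)
print([(st[i],ce[i]) for i in range(1,n) if st[i][4]>200])
```

```text
[ 401.1 -279.5  251. ] -89.84444201528824
cover 0.92 [ 462.1 -289.7   10.4]
cover_handle 0.95 [ 460.5 -293.4   14.6]
0.78 19831 250 399 85 230
(array([ 454.9, -292.3,    0.1]), np.float64(0.0037777115021373486))
[]
[(array([ 316,  115,   22,   91, 1297], dtype=int32), array([327.5, 160.2]))]
```

Run:
```python
from h import *
np.set_printoptions(precision=3,suppress=True)
p,m=cap('wrist')
b,cb=mask(p,'cover'); ys,xs=np.where(b)
hull=cv2.convexHull(np.c_[xs,ys].astype(np.int32)); M=np.zeros((480,640),np.uint8); cv2.fillConvexPoly(M,hull,1)
Q=np.r_[box((-71.5,-76.5,0),(71.5,76.5,16)),box((-42,-6,43),(42,6,57))]
for dz in (0,-2,-4):
    x,f=fit(p,m,[(Q+[0,0,dz],M>0)],[455,-292,0.05],(5,5,.05)); print(dz,x,np.degrees(x[2]),f)
im=cv2.cvtColor(p['img'],cv2.COLOR_RGB2GRAY); d=((im<70)&(M>0)).astype(np.uint8); d=cv2.morphologyEx(d,cv2.MORPH_OPEN,np.ones((5,5)))
n,l,st,ce=cv2.connectedComponentsWithStats(d); k=1+np.argmax(st[1:,4]); ys,xs=np.where(l==k)
rc=cv2.minAreaRect(np.c_[xs,ys].astype(np.float32)); bp=cv2.boxPoints(rc); print(rc,bp)
print(back(p,m,bp,53),back(p,m,[rc[0]],53))
```

```text
0 [ 454.991 -292.632    0.059] 3.372553542616262 0.0035181606461522907
-2 [ 455.175 -292.634    0.062] 3.527281694560624 0.002263174911089516
-4 [ 455.214 -291.977    0.059] 3.3832832282617287 0.005368691787150048
((326.7691345214844, 160.5103302001953), (89.53715515136719, 18.16090965270996), 87.43623352050781) [[315.695 116.193]
 [333.838 115.38 ]
 [337.843 204.828]
 [319.7   205.64 ]]
[[ 497.685 -279.759   53.   ]
 [ 498.412 -296.622   53.   ]
 [ 414.761 -301.727   53.   ]
 [ 413.938 -283.804   53.   ]] [[ 457.478 -290.411   53.   ]]
```

Run:
```python
from h import *
plan(455.1,-292.4,80,-86.6,vmax=42)
```

```text
a0 -89.9 da 3.3 n 5
[[-0.0108, 0.0342, 0.0025, np.float64(-0.67)], [-0.0108, 0.0342, 0.0026, np.float64(-0.67)], [-0.0107, 0.0342, 0.0028, np.float64(-0.67)], [-0.0107, 0.0342, 0.0029, np.float64(-0.67)], [-0.0107, 0.0342, 0.003, np.float64(-0.67)]]
```

>>> arm_command(deltas=[[-0.0108, 0.0342, 0.0025, -0.67], [-0.0108, 0.0342, 0.0026, -0.67], [-0.0107, 0.0342, 0.0028, -0.67], [-0.0107, 0.0342, 0.0029, -0.67], [-0.0107, 0.0342, 0.003, -0.67]])

```text
time: 26.5
tool_pos: [455.5, -292.8, 78.7]
tcp_rot: [-1.57, 0.0, -3.082]
contact_force: [-0.1, -0.3, -0.7]
grip_width: 41.3
```

>>> arm_command(deltas=[[0, 0.02, 0, 0], [0, 0.018, 0, 0], [0, 0, 0, 0], [0, 0, 0, 0]])

```text
time: 26.9
tool_pos: [455.1, -292.9, 42.2]
tcp_rot: [-1.571, -0.0, -3.083]
contact_force: [-0.3, -0.2, -0.2]
grip_width: 41.3
```

>>> arm_command(deltas=[[0, 0, 0, 0], [0, 0, 0, 0], [0, 0, 0, 0], [0, 0, 0, 0], [0, 0, 0, 0]], claw=255)

```text
time: 27.4
tool_pos: [455.0, -293.0, 42.5]
tcp_rot: [-1.57, 0.0, -3.083]
contact_force: [0.4, 1.1, 4.1]
grip_width: 11.3
```

Run:
```python
from h import *
o=bot.get_obs(); print(o['tool_pos'],o['contact_force'],o['moment'],o['grip_width'],o['joint_positions'])
```

```text
[ 455.  -293.    42.5] [0.4 1.1 4.1] [ 0.2  0.1 -0. ] 11.274803869422701 [-0.7  0.6  1.7  0.   0.8  0.8]
```

>>> arm_command(deltas=[[0, -0.005, 0, 0], [0, -0.015, 0, 0], [0, -0.03, 0, 0], [0, -0.035, 0, 0], [0, -0.03, 0, 0]])

```text
time: 27.9
tool_pos: [454.6, -292.8, 158.2]
tcp_rot: [-1.571, -0.001, -3.083]
contact_force: [0.6, -1.3, -4.4]
grip_width: 11.7
```

Run:
```python
from h import *
o=bot.get_obs(); print(o['contact_force'],o['moment'],o['grip_width'])
plan(533.2,4.3,150,-75.8,vmax=35)
```

```text
[ 0.6 -1.3 -4.4] [-0.  -0.1  0. ] 11.726335505214154
a0 -86.7 da 10.9 n 9
[[-0.0106, 0.0009, -0.0324, np.float64(-1.21)], [-0.0113, 0.0009, -0.0322, np.float64(-1.21)], [-0.012, 0.0009, -0.032, np.float64(-1.21)], [-0.0127, 0.0009, -0.0317, np.float64(-1.21)], [-0.0133, 0.0009, -0.0314, np.float64(-1.21)]]
[[-0.014, 0.0009, -0.0311, np.float64(-1.21)], [-0.0146, 0.0009, -0.0308, np.float64(-1.21)], [-0.0153, 0.0009, -0.0305, np.float64(-1.21)], [-0.0159, 0.0009, -0.0302, np.float64(-1.21)]]
```

>>> arm_command(deltas=[[-0.0106, 0.0009, -0.0324, -1.21], [-0.0113, 0.0009, -0.0322, -1.21], [-0.012, 0.0009, -0.032, -1.21], [-0.0127, 0.0009, -0.0317, -1.21], [-0.0133, 0.0009, -0.0314, -1.21]])

```text
time: 28.4
tool_pos: [498.2, -126.6, 152.2]
tcp_rot: [-1.571, -0.001, -2.977]
contact_force: [1.0, -0.0, -4.4]
grip_width: 11.2
```

>>> arm_command(deltas=[[-0.014, 0.0009, -0.0311, -1.21], [-0.0146, 0.0009, -0.0308, -1.21], [-0.0153, 0.0009, -0.0305, -1.21], [-0.0159, 0.0009, -0.0302, -1.21], [0, 0, 0, 0]])

```text
time: 28.9
tool_pos: [533.4, 7.6, 148.4]
tcp_rot: [-1.572, -0.001, -2.889]
contact_force: [-1.6, -0.3, -4.6]
grip_width: 11.8
```

>>> arm_command(deltas=[[0, 0.015, 0, 0], [0, 0.01, 0, 0], [0, 0, 0, 0], [0, 0, 0, 0]])

```text
time: 29.3
tool_pos: [533.1, 3.4, 123.8]
tcp_rot: [-1.571, -0.001, -2.894]
contact_force: [-0.7, -0.7, -3.2]
grip_width: 11.6
```

Run:
```python
from h import *
o=bot.get_obs(); print(o['contact_force'],o['moment'],o['grip_width'],T()[:3,3])
plan(533.2,4.3,106,-75.8,vmax=35)
for c in ('top','scene'):
    p,m=cap(c); save(p,c+'1.png')
    for n in ('clamp_grip','cover_handle'):
        for r in vision.find_in(p,n)[:2]: print(c,n,r['confidence'],w(m,r['xyz']))
```

```text
[-0.7 -0.7 -3.2] [ 0. -0.  0.] 11.607035630014272 [533.1   3.4 123.8]
a0 -75.8 da 0.0 n 1
[[-0.0003, 0.0178, -0.0009, np.float64(-0.02)]]
top clamp_grip 0.73 [ 218.3 -215.    74. ]
top cover_handle 0.75 [515.1 -21.7  93.1]
scene clamp_grip 0.73 [ 223.7 -216.4   74.1]
scene clamp_grip 0.52 [516.4  97.5 109.3]
scene cover_handle 0.86 [563.5   6.3  95.9]
```

>>> arm_command(deltas=[[-0.0003, 0.01, -0.0009, 0], [0, 0.008, 0, 0], [0, 0, 0, 0]])

```text
time: 29.9
tool_pos: [532.2, 5.1, 104.2]
tcp_rot: [-1.572, -0.003, -2.893]
contact_force: [-0.3, -0.7, -4.4]
grip_width: 11.9
```

>>> arm_command(deltas=[[0, 0.003, 0, 0], [0, 0.002, 0, 0], [0, 0.001, 0, 0], [0, 0, 0, 0]])

```text
time: 30.3
tool_pos: [533.4, 4.8, 99.9]
tcp_rot: [-1.571, -0.0, -2.893]
contact_force: [0.3, 0.4, -2.7]
grip_width: 11.5
```

>>> arm_command(deltas=[[0, 0.002, 0, 0], [0, 0.002, 0, 0], [0, 0, 0, 0]])

```text
time: 30.6
tool_pos: [533.2, 4.9, 95.6]
tcp_rot: [-1.571, -0.0, -2.893]
contact_force: [0.6, -0.5, -3.6]
grip_width: 11.6
```

>>> arm_command(deltas=[[0, 0.002, 0, 0], [0, 0.002, 0, 0], [0, 0, 0, 0]])

```text
time: 30.9
tool_pos: [533.2, 4.9, 91.6]
tcp_rot: [-1.571, -0.001, -2.893]
contact_force: [-0.5, -0.3, -3.4]
grip_width: 11.9
```

>>> arm_command(deltas=[[0, 0.0015, 0, 0], [0, 0, 0, 0]])

```text
time: 31.1
tool_pos: [533.5, 4.9, 90.5]
tcp_rot: [-1.571, 0.0, -2.893]
contact_force: [-0.3, -0.8, -2.8]
grip_width: 11.8
```

>>> arm_command(deltas=[[0, 0.001, 0, 0], [0, 0, 0, 0]])

```text
time: 31.3
tool_pos: [533.6, 4.8, 90.5]
tcp_rot: [-1.57, 0.001, -2.893]
contact_force: [-3.0, 0.6, 7.0]
grip_width: 11.6
```

>>> arm_command(deltas=[[0, 0, 0, 0], [0, 0, 0, 0], [0, 0, 0, 0], [0, 0, 0, 0], [0, 0, 0, 0]], claw=190)

```text
time: 31.8
tool_pos: [533.5, 4.8, 89.3]
tcp_rot: [-1.571, -0.0, -2.893]
contact_force: [-0.6, -0.5, -0.5]
grip_width: 23.7
```

>>> arm_command(deltas=[[0, -0.02, 0, 0], [0, -0.04, 0, 0], [0, -0.04, 0, 0], [0, -0.04, 0, 0], [0, 0, 0, 0]])

```text
time: 32.3
tool_pos: [536.1, 4.6, 235.2]
tcp_rot: [-1.567, 0.01, -2.893]
contact_force: [0.3, 0.2, 0.4]
grip_width: 23.0
```

Run:
```python
from h import *
o=bot.get_obs(); print(o['tool_pos'],o['contact_force'],o['grip_width'],o['joint_positions'])
p,m=cap('wrist'); save(p,'w15.png')
for n in ('cover','cover_handle','clamp_grip','clamp'):
    for r in vision.find_in(p,n)[:2]: print(n,r['confidence'],w(m,r['xyz']))
for c in ('scene',):
    p,m=cap(c); save(p,c+'2.png')
    for n in ('cover','clamp_grip','clamp'):
        for r in vision.find_in(p,n)[:2]: print(c,n,r['confidence'],w(m,r['xyz']))
    im=p['img'][150:350,230:470]; cv2.imwrite('pics/s2c.png',cv2.cvtColor(cv2.resize(im,None,fx=3,fy=3,interpolation=cv2.INTER_CUBIC),cv2.COLOR_RGB2BGR))
```

```text
[536.1   4.6 235.2] [0.3 0.2 0.4] 23.027471645081278 [-0.1  0.4  1.5 -0.   1.3  1.2]
cover 0.93 [552.2   7.3  62.1]
cover_handle 0.49 [510.3  94.6 119.2]
clamp_grip 0.57 [515.1 102.1 119.5]
clamp 0.88 [510.6  94.4 118.6]
scene cover 0.77 [542.3   6.6  65.1]
scene cover 0.49 [581.4  75.5  26.6]
scene clamp_grip 0.72 [ 223.8 -216.1   77.9]
scene clamp_grip 0.55 [514.9  97.2 114.3]
scene clamp 0.67 [ 224.  -213.8   78.2]
scene clamp 0.49 [512.3 100.1 113.6]
```

Run:
```python
from h import *
plan(497.7,144.8,215,14.2)
```

```text
a0 -75.8 da 90.0 n 11
[[-0.0, 0.0012, -0.0131, np.float64(-8.18)], [-0.0019, 0.0012, -0.013, np.float64(-8.18)], [-0.0037, 0.0012, -0.0126, np.float64(-8.18)], [-0.0055, 0.0012, -0.0119, np.float64(-8.18)], [-0.0071, 0.0012, -0.011, np.float64(-8.18)]]
[[-0.0086, 0.0012, -0.0099, np.float64(-8.18)], [-0.0099, 0.0012, -0.0086, np.float64(-8.18)], [-0.011, 0.0012, -0.0071, np.float64(-8.18)], [-0.0119, 0.0012, -0.0054, np.float64(-8.18)], [-0.0126, 0.0012, -0.0037, np.float64(-8.18)]]
[[-0.013, 0.0012, -0.0019, np.float64(-8.18)]]
```

View pics/s2c.png

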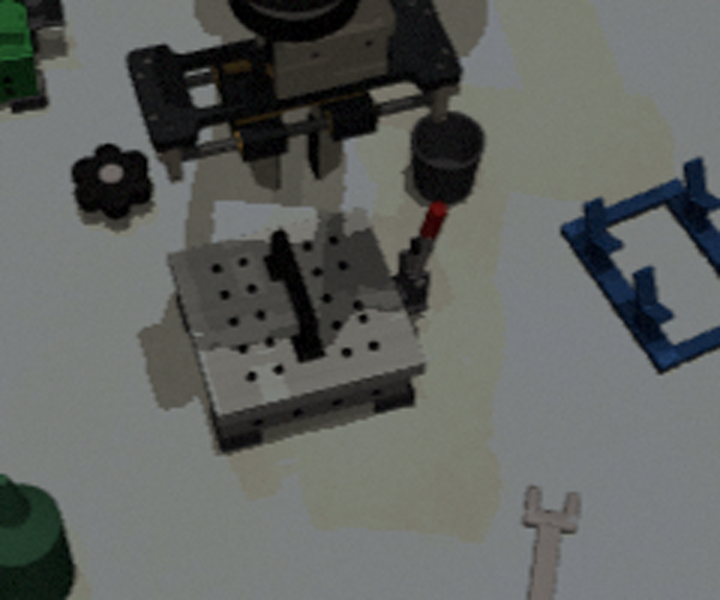

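The cover sits level and square on the cassette (crop centre (300,320)); the lever stands open at crop (432,225). That was the 12th picture viewed, so the rest is by numbers. Next I go behind the lever.

>>> arm_command(deltas=[[0, 0.0012, -0.0131, -8.18], [-0.0019, 0.0012, -0.013, -8.18], [-0.0037, 0.0012, -0.0126, -8.18], [-0.0055, 0.0012, -0.0119, -8.18], [-0.0071, 0.0012, -0.011, -8.18]], claw=255)

```text
time: 33.25
tool_pos: [517.2, 69.0, 222.9]
tcp_rot: [-1.571, -0.0, -2.174]
contact_force: [0.2, 0.5, 0.4]
grip_width: 0.6
```

>>> arm_command(deltas=[[-0.0086, 0.0012, -0.0099, -8.18], [-0.0099, 0.0012, -0.0086, -8.18], [-0.011, 0.0012, -0.0071, -8.18], [-0.0119, 0.0012, -0.0054, -8.18], [-0.0126, 0.0012, -0.0037, -8.18]])

```text
time: 33.75
tool_pos: [501.1, 132.4, 216.9]
tcp_rot: [-1.572, -0.0, -1.46]
contact_force: [0.1, -0.1, 0.2]
grip_width: 0.4
```

>>> arm_command(deltas=[[-0.013, 0.0012, -0.0019, -8.18], [0, 0, 0, 0], [0, 0, 0, 0]])

```text
time: 34.05
tool_pos: [498.1, 144.5, 215.9]
tcp_rot: [-1.571, -0.0, -1.326]
contact_force: [1.0, 0.3, 0.6]
grip_width: 0.2
```

Run:
```python
from h import *
t=T(); print(t[:3,3],bot.get_obs()['grip_width'],(t[:3,3]-[533.2,4.3,0])@Rz(np.radians(14.2)))
for c in ('top','scene','wrist'):
    p,m=cap(c); save(p,c+'3.png')
    for n in ('clamp_grip','clamp'):
        for r in vision.find_in(p,n)[:3]:
            x=w(m,r['xyz']); 
            if abs(x[0]-510)<60: print(c,n,r['confidence'],(x-[533.2,4.3,0])@Rz(np.radians(14.2)))
plan(497.7,144.8,127.4,14.2,vmax=30)
```

```text
[498.1 144.5 215.9] 0.17998860793078353 [  0.4 144.6 215.9]
top clamp_grip 0.51 [ -1.7 100.3 125.4]
top clamp 0.47 [ -6.2  98.9 121.3]
scene clamp_grip 0.52 [  4.6  94.5 113.8]
scene clamp 0.61 [  4.9 100.1 110.7]
a0 14.2 da 0.0 n 3
[[-0.0001, 0.0296, -0.0001, np.float64(-0.01)], [-0.0001, 0.0296, -0.0001, np.float64(-0.01)], [-0.0001, 0.0296, -0.0001, np.float64(-0.01)]]
```

>>> arm_command(deltas=[[0, 0.03, 0, 0], [0, 0.03, 0, 0], [0, 0.028, 0, 0], [0, 0, 0, 0]])

```text
time: 34.9
tool_pos: [495.8, 144.2, 125.1]
tcp_rot: [-1.578, 0.001, -1.323]
contact_force: [-0.1, -0.7, -0.4]
grip_width: 0.4
```

>>> arm_command(deltas=[[0.012, 0, 0, 0], [0.01, 0, 0, 0], [0.01, 0, 0, 0], [0.01, 0, 0, 0], [0, 0, 0, 0]])

```text
time: 35.4
tool_pos: [509.2, 102.5, 129.0]
tcp_rot: [-1.569, -0.001, -1.325]
contact_force: [0.6, 0.9, 0.7]
grip_width: 0.5
```

>>> arm_command(deltas=[[0.01, 0, 0, 0], [0.01, 0, 0, 0]])

```text
time: 35.6
tool_pos: [513.0, 84.3, 128.0]
tcp_rot: [-1.572, 0.001, -1.322]
contact_force: [-1.2, 2.9, -0.0]
grip_width: 0.5
```

Run:
```python
from h import *
t=T(); print(bot.get_obs()['contact_force'],(t[:3,3]-[533.2,4.3,0])@Rz(np.radians(14.2)))
for c in ('top','scene','wrist'):
    p,m=cap(c); save(p,c+'4.png')
    for n in ('clamp_grip','clamp'):
        for r in vision.find_in(p,n)[:3]:
            x=w(m,r['xyz']); 
            if abs(x[0]-510)<60: print(c,n,r['confidence'],(x-[533.2,4.3,0])@Rz(np.radians(14.2)))
```

```text
[-1.2  2.9 -0. ] [  0.   82.5 128. ]
top clamp_grip 0.16 [-69.7 -50.4  14.3]
wrist clamp_grip 0.88 [ 1.2 93.8 84.4]
wrist clamp 0.97 [-0.5 85.8 82.2]
```

>>> arm_command(deltas=[[0.0097, 0.006, 0, 0], [0.0085, 0.0075, 0, 0], [0.006, 0.0085, 0, 0], [0.0037, 0.0079, 0, 0], [0.002, 0.004, 0, 0]])

```text
time: 36.55
tool_pos: [520.5, 55.0, 93.2]
tcp_rot: [-1.572, 0.0, -1.324]
contact_force: [-0.8, 1.6, 2.7]
grip_width: 0.3
```

>>> arm_command(deltas=[[0, 0.002, 0, 0], [0, 0.001, 0, 0], [0, 0, 0, 0]])

```text
time: 36.85
tool_pos: [520.6, 55.4, 91.3]
tcp_rot: [-1.571, -0.0, -1.323]
contact_force: [0.2, -1.2, -0.1]
grip_width: 0.5
```

>>> arm_command(deltas=[[0, 0.001, 0, 0], [0, 0.001, 0, 0], [0, 0, 0, 0]])

```text
time: 37.15
tool_pos: [520.7, 55.5, 89.4]
tcp_rot: [-1.571, -0.0, -1.323]
contact_force: [-0.8, -1.6, 1.9]
grip_width: 0.2
```

>>> arm_command(deltas=[[0, 0.001, 0, 0], [0, 0.0005, 0, 0], [0, 0, 0, 0]])

```text
time: 37.45
tool_pos: [520.8, 55.5, 88.0]
tcp_rot: [-1.57, -0.0, -1.323]
contact_force: [0.3, -2.6, 3.7]
grip_width: 0.1
```

>>> arm_command(deltas=[[0, 0.0005, 0, 0], [0, 0.0005, 0, 0], [0, 0, 0, 0]])

```text
time: 37.75
tool_pos: [520.9, 55.5, 87.7]
tcp_rot: [-1.57, -0.001, -1.323]
contact_force: [-2.2, -3.2, 11.6]
grip_width: 0.7
```

>>> arm_command(deltas=[[0, 0.0005, 0, 0], [0, 0, 0, 0]])

```text
time: 37.95
tool_pos: [520.9, 55.4, 87.6]
tcp_rot: [-1.57, -0.001, -1.323]
contact_force: [-3.0, -2.9, 13.1]
grip_width: 0.8
```

>>> arm_command(deltas=[[0, -0.01, 0, 0], [0, -0.03, 0, 0], [0, -0.04, 0, 0], [0.03, -0.04, 0, 0], [0.03, 0, 0, 0]])

```text
time: 38.45
tool_pos: [538.0, -2.5, 212.0]
tcp_rot: [-1.561, -0.003, -1.321]
contact_force: [0.9, 0.7, 0.4]
grip_width: 0.4
```

>>> arm_command(deltas=[[0.03, 0, 0, 0], [0.02, 0, 0, 0], [0.01, 0, 0, 0], [0, 0, 0, 0], [0, 0, 0, 0]])

```text
time: 38.95
tool_pos: [549.8, -59.9, 206.0]
tcp_rot: [-1.571, 0.001, -1.323]
contact_force: [-0.4, -0.9, 0.2]
grip_width: 0.5
```

Run:
```python
from h import *
t=T(); print(bot.get_obs()['contact_force'],t[:3,3])
R=Rz(np.radians(14.2)); O=np.array([533.2,4.3,0])
p,m=cap('wrist'); save(p,'w20.png')
for n in ('clamp_grip','clamp','cover'):
    for r in vision.find_in(p,n)[:2]: print(n,r['confidence'],(w(m,r['xyz'])-O)@R)
im=p['img'].astype(int); red=(im[:,:,0]>80)&(im[:,:,0]>2*im[:,:,1]); ys,xs=np.where(red); print('red px',red.sum(),np.median(xs),ys.min(),ys.max())
yy=(21,51); Q=np.array([[-7,21,80-7],[7,21,73],[0,21,80],[0,51,80]]); print('expected grip px',proj(p,m,Q@R.T+O))
r,cf=mask(p,'cover'); 
if r is not None: print('cover mask',cf,r.sum())
for c in ('scene','top'):
    p,m=cap(c); save(p,c+'5.png')
    for n in ('clamp_grip','cover','oiler','cup','star_knob','spanner'):
        for r in vision.find_in(p,n)[:2]: print(c,n,round(r['confidence'],2),w(m,r['xyz']))
```

```text
[-0.4 -0.9  0.2] [549.8 -59.9 206. ]
clamp_grip 0.67 [ 1.6 65.7 76.8]
cover 0.65 [ 4.9  4.8 57.8]
red px 649 314.0 79 120
expected grip px [[306.3 121.9]
 [324.7 121.9]
 [315.5 121.2]
 [315.5  77.2]]
cover mask 0.77 33894
scene clamp_grip 0.68 [525.5  60.4  76.1]
scene clamp_grip 0.48 [ 223.1 -217.8   75.6]
scene cover 0.87 [556.2   8.3  62.9]
scene cover 0.35 [729.1 166.6   4.7]
scene oiler 0.66 [555.8   6.3  63.6]
scene oiler 0.56 [ 723.8 -173.    92.2]
scene cup 0.78 [369.1 135.4  34.5]
scene star_knob 0.57 [ 392.4 -139.1   32.7]
scene spanner 0.56 [732.8 163.5   7.5]
top clamp_grip 0.88 [ 221.5 -219.8   72.8]
top cover 0.77 [588.  -10.1  69. ]
top cup 0.8 [381.  146.3  26.2]
top spanner 0.77 [722.2 169.   10.3]
```

Run:
```python
from h import *
np.set_printoptions(precision=3,suppress=True)
p,m=cap('wrist'); b,c=mask(p,'cover'); ys,xs=np.where(b); M=np.zeros((480,640),np.uint8); cv2.fillConvexPoly(M,cv2.convexHull(np.c_[xs,ys].astype(np.int32)),1)
Q=np.r_[box((-71.5,-76.5,48),(71.5,76.5,64)),box((-42,-6,91),(42,6,105))]
for dz in (0,-4): print(ys.min(),ys.max(),fit(p,m,[(Q+[0,0,dz],M>0)],[533,4,.248],(4,4,.04)))
print(job.close_job())
```

```text
43 241 (array([534.192,   4.827,   0.248]), np.float64(0.007017543859649145))
43 241 (array([534.08 ,   5.437,   0.249]), np.float64(0.004393128696141946))
the job is handed in; nothing more can be done
None
```

I loaded the brass bar into the narrow seat and the steel bar into the wide seat. I then set the cover on the cassette, swung the clamp lever closed and handed the job in at about 39 s of the 72 s. The hand-in reports no verdict.

**Bars:** A close wrist image before the cover went on showed both bars upright between their pins. Their centres were about 1 mm off across and 1.5 mm off along the seats. Because of how they sat in the grip, I had to release them a few mm above the strip. I estimate 9 mm for the brass bar and 3–5 mm for the steel bar, well under the 25 mm limit.

**Cover:** Contact force rose at the expected seated height, within 1 mm. A final outline fit put the cover within about 1.5 mm of my cassette position estimate, at the same angle.

**Clamp:** I pressed until the foot bore on the cover at about 13 N. The tool height then matched a closed lever, and the red grip showed at image rows 79–120 where 77–121 was expected. I did not measure the lever angle directly.

**Other items:** The cup, star knob, spanner and oiler were found within about 10 mm of where they started, which is close to the measuring noise. The arm was clear of everything at the end.

**Disagreements:**
- The wrist camera read heights about 4 mm off throughout, and I allowed for this.
- My cassette position estimates differed by up to about 2 mm.
- The networks gave a few false finds, for example "oiler" on the cover, which I ignored.

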